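# Refit a boat's bilge pump station

## Robot

A 6-joint arm with a two-finger parallel gripper is mounted at the origin on the work surface. World frame = base frame: x ahead of the robot, y to its left, z up, the work surface at z = 0. Lengths are in m, angles in rad, forces in N, time in s.
With the tool pointing down it reaches from about 0.375 to 0.9 m from the base axis. Payload 3.1 kg.
Tool frame: the origin (TCP) lies midway between the tips of the shut fingers; the grasp point (between the pads) lies 19 mm behind it; z points along the fingers, y is the line along which they close (so a half turn about z gives the same grasp; the last joint's range is limited). The gripper opens to 85 mm and grips with 20 to 120 N. Pads are 22 mm wide; open, the fingers measure 114 mm over their backs; the gripper's body (76 mm by 85 mm) begins 54 mm behind the grasp point. The pads swing forward as they close: fully open they stand 13 mm farther back than shut.
Start: joints at [1.038, 0.527, 1.433, -0, 1.181, -0.178], TCP at [0.216, 0.586, 0.231] pointing down, gripper open.
Joint ranges: [-3.08, 3.08], [-0.75, 2.2], [0.22, 2.44], [-1.43, 4.57], [0, 2.65], [-2.85, 2.85]. Speed limits (rad/s): [2.79, 2.79, 3.14, 3.14, 3.14, 3.14].

## Interface

Orientations are given as a rotation vector (axis times angle).
In Python, from bench import * gives the robot as it stands. The module is installed in compiled form; this text tells all that it offers.
- The arm moves only by the shell command python3 -m creep 'ROWS' [OPENING] [FORCE]. ROWS is a JSON object of lists of equal length, an entry for each row: "offset": the shift along the tool's x, y, z each as a share of 20 cm, from -1 to 1, a list of three; "twist": the turn about the tool's z as a share of 45 degrees, from -1 to 1. In form: {"offset": [[tx, ty, tz], ...], "twist": [twist, ...]}. A call has 1 to 12 rows; each row is the pose to reach, as a shift and turn from the pose commanded when the call began, along the tool's axes at that moment; what a row does not reach only later rows make up. A row lasts 1/8 s, in which the tool goes at most 62.5 mm and 10.7 degrees, less where a joint would pass 70% of its speed; a pose out of reach is approached as far as the arm can. A call with a number of a shift or a turn outside -1 to 1 is refused whole. A call with a gripper value outside its range is refused whole. OPENING is the opening, from 0 (shut) to 1 (fully open), set as the call begins (- or left out, the last holds). The fingers move at their own pace and stop on an object; FORCE is the grip in N (left out, the last holds). Time passes only in rows, so rows that repeat a pose let the fingers close. It gives the time, the measured TCP pose, the force, the opening and the grip force at its end, in the units of the state.
- state(): the state, without advancing time (a new reading comes with each control period).
- snapshot(name): name is "scene" or "top" or "wrist"; returns the picture (420x560x3 uint8, blue, green, red); there is no depth.
- get_calibration(name): a dict with "fx", "fy", "cx", "cy" (pixels), "dist_coeffs" ([k1, k2, p1, p2, k3] as OpenCV has them; the pictures are not rectified), "origin" and "rotation" of the camera in the world. Camera axes: x right, y down, z forward; pixel columns grow to the right and rows downward; lengths in m; the calibration is good to about 2 mm. A picture is of the moment at which its call begins: read the wrist's pose just before it. get_calibration takes no time and is no camera call; for the wrist camera it gives the pose at the moment of the call.
- finish_job(): hands the job in; it is judged then, once.
Trained networks look in the newest picture that a camera, given by its name, has taken for a name from the list of things; names that differ only in an ending like _2 or _b are one class to them, and where a whole thing is asked for, a point or a joint stands for the part that bears it (a point fixed in the world has none). Each returns a list of dicts, best first, with "p" (0 to 1); they miss things now and then, are a little off and sometimes report something else, mostly with a low value. They report only what shows in the picture. A call takes as long as a camera call. They do not tell look-alikes from the thing itself.
- cut_out(name, camera): "mask" (420x560 bool, what is visible of it) and "uv" ([column, row] in pixels, amid what is visible of it).
- mark_of(name, camera): "uv" ([column, row] in pixels: a listed point, or the origin of a listed thing).
The state is a dict: "time_s": time; "joint_positions": joint angles; "qvel": joint speeds; "effort": joint torques, N m; "ee_pos": TCP position; "orientation": TCP orientation; "wrist_force": force on the tool from outside, world axes, zero at the start; "torque": the same for the moment, N m; "grip_width": finger opening in m; "finger_force": force on a finger pad.
Only numpy, scipy, OpenCV 4.12 (cv2) and the standard library are available. Lean on these libraries where they do the work, as an engineer would, in place of code of your own. Each camera call takes 0.05 s, during which the arm holds its last target. There are 200 camera calls.

## Task

Put the bilge pump station in this boat locker back together: lift the aluminium drip cover off the relay box and lay it flat in the white basket, then plug every relay module that is lying about fully home into the relay box, one to a socket, any socket. On the pump's upright shaft slide every plain spacer ring, and last, on top of them, the flanged bearing collar with its wide flange down, all sitting snug on one another. Leave the bottles, jars and tools where they are.

Things in the scene. Friction and masses are not known exactly. Their poses are not given: they have to be found in the camera images.
- cover: aluminium drip cover sitting over the relay box: plate 124 (x) x 224 (y) x 4 mm with a rim 12 mm deep turned down all round (4 mm play about the box), 300 g. On its middle stands a black grip fin 14 mm thick (x), 90 mm long (y), 32 mm high. Origin: centre of the lower edge of the rim; plate top 16 mm above the origin, top of the fin 48 mm above it. Starts with its origin 28 mm above the table
- box: fixed grey relay box, 110 (x) x 210 (y) x 40 mm high, three sockets in its top in a row along its y, 66 mm apart: box_hole0 at y = -66 mm, box_hole1 at 0, box_hole2 at +66 mm. Origin: centre of its underside
- box_hole0 (a point): centre of the mouth of one of the three rectangular sockets in the relay box top, 40 mm above the table; the point's x and y are the box's. Socket 49 mm (x) x 39 mm (y), 24 mm deep, 4 mm bevel round the mouth; a relay's foot goes down 20 mm until its housing rests on the box top. Under the cover at the start
- box_hole1 (a point): centre of the mouth of one of the three rectangular sockets in the relay box top, 40 mm above the table; the point's x and y are the box's. Socket 49 mm (x) x 39 mm (y), 24 mm deep, 4 mm bevel round the mouth; a relay's foot goes down 20 mm until its housing rests on the box top. Under the cover at the start
- box_hole2 (a point): centre of the mouth of one of the three rectangular sockets in the relay box top, 40 mm above the table; the point's x and y are the box's. Socket 49 mm (x) x 39 mm (y), 24 mm deep, 4 mm bevel round the mouth; a relay's foot goes down 20 mm until its housing rests on the box top. Under the cover at the start
- relay0: relay module: black block with a brass plug foot, upright. Housing 54 (x) x 44 (y) x 44 mm high on top of a plug foot 46 (x) x 36 (y) x 20 mm high; 64 mm high in all, 120 g. Origin: centre of the underside of the foot, z up. Starts standing on its foot on the table. None if absent
- relay1: relay module: black block with a brass plug foot, upright. Housing 54 (x) x 44 (y) x 44 mm high on top of a plug foot 46 (x) x 36 (y) x 20 mm high; 64 mm high in all, 120 g. Origin: centre of the underside of the foot, z up. Starts standing on its foot on the table. None if absent
- relay2: relay module: black block with a brass plug foot, upright. Housing 54 (x) x 44 (y) x 44 mm high on top of a plug foot 46 (x) x 36 (y) x 20 mm high; 64 mm high in all, 120 g. Origin: centre of the underside of the foot, z up. Starts standing on its foot on the table. None if absent
- spacer0: plain steel spacer ring: outside diameter 60 mm, bore 28 mm, 24 mm high, about 150 g, lying flat. Origin: centre of its underside. None if absent
- spacer1: plain steel spacer ring: outside diameter 60 mm, bore 28 mm, 24 mm high, about 150 g, lying flat. Origin: centre of its underside. None if absent
- collar: flanged steel bearing collar, standing on its flange: flange diameter 60 mm, 8 mm thick at the bottom, hub above it 44 mm in diameter up to 38 mm; bore 28 mm right through, 180 g. Origin: centre of the underside of the flange
- seat (a point): centre of the pump's flat round seat (100 mm across, 45 mm above the table), the foot of the upright steel shaft. Shaft diameter 22 mm, top tapered, 66 mm high above this point. The pump is fixed; its base is 130 mm square and 12 mm high
- basket_in (a point): centre of the inner floor of the fixed white basket, 175 (x) x 275 (y) x 50 mm high outside, walls and floor 5 mm, open on top; x and y are the basket's
- jug: white bottle with red cap, 84 mm diameter, 200 mm high; a bystander, leave it alone. Origin: centre of its underside
- flask: blue bottle with black cap, 70 mm diameter, 180 mm high; a bystander, leave it alone. Origin: centre of its underside
- can: steel can, 60 mm diameter, 90 mm high; a bystander, leave it alone. Origin: centre of its underside
- jar: glass jar, 64 mm diameter, 80 mm high; a bystander, leave it alone. Origin: centre of its underside
- wrench: steel wrench lying flat; a bystander, leave it alone. Origin: centre of its underside
- driver: screwdriver lying flat; a bystander, leave it alone. Origin: centre of its underside
Not all that is in view belongs to the job. Leave any orange look-alike of the relay2 alone. What is shaped like the relay1 but blue is not meant.

How it is judged:
By the outcome, as a careful person would: the job done as asked, in the order asked, and still so for the second after the job is handed in, with the robot touching nothing.
Of relay0, relay1, relay2 only 2 to 3 are there at a start; the rules pass over those that are not, and their reading is None.
Of spacer0, spacer1 only 1 to 2 are there at a start; the rules pass over those that are not, and their reading is None.
At some moment in a run one of relay0, relay1, relay2, spacer0, spacer1, collar may be knocked a few centimetres aside while the robot is not near it.
Once in a run the grip may slacken for a moment while it holds something.
It also fails if it takes over 210 s, if anything falls off the work surface, if the arm or the gripper's body presses on something with over 40 N, if the wrist force passes 120 N, or if a joint passes its speed limit or range.

## Working session

There is one attempt and no reset: what is moved stays moved. The work goes in short steps, Python scripts to look and compute and a shell command to move; the robot and the scene stay as the last step left them, time stands still between calls to the robot, and variables do not carry over. Pictures are saved under pics/ and viewed, at most 14 in all, crops included, and the job is handed in when it is done.

```bash
mkdir -p pics
cat > h.py <<'E'
from bench import *
import numpy as np, cv2
from scipy.spatial.transform import Rotation as R
def ray(cam,uv,z):
    c=get_calibration(cam);K=np.array([[c['fx'],0,c['cx']],[0,c['fy'],c['cy']],[0,0,1]])
    p=cv2.undistortPoints(np.array([[uv]],float),K,np.array(c['dist_coeffs']))[0,0]
    d=np.array(c['rotation'])@np.array([p[0],p[1],1]);o=np.array(c['origin'])
    return (o+d*(z-o[2])/d[2])
E
python3 - <<'E'
from h import *
s=state();print(s)
for n in ['scene','top']:
    cv2.imwrite(f'pics/{n}0.png',snapshot(n));c=get_calibration(n);print(n,c['origin'],np.round(c['rotation'],2).tolist(),c['fx'])
Z=dict(cover=.028,box=0,relay0=0,spacer0=0,collar=0,seat=.045,basket_in=.005,jug=0,flask=0,can=0,jar=0,wrench=0,driver=0)
for n,z in Z.items():
  for cam in ['top','scene']:
    for d in mark_of(n,cam):
        if d['p']>.2: print(n,cam,round(d['p'],2),np.round(d['uv']),np.round(ray(cam,d['uv'],z),3))
print(state()['time_s'])
E
```

```text
{'time_s': 0.0, 'joint_positions': array([ 1.03853959e+00,  5.28496762e-01,  1.43389207e+00,  1.73673011e-05,
        1.18141011e+00, -1.78502581e-01]), 'qvel': array([ 0.00073209, -0.00195388,  0.00125501,  0.00153543, -0.00152732,
       -0.00174411]), 'effort': array([-1.09736149e-03, -4.42348337e+01, -1.78023416e+01, -2.92603017e-04,
        8.63272900e-03, -5.68274302e-06]), 'ee_pos': array([0.21611482, 0.58568537, 0.23031808]), 'orientation': array([-0.55265502, -3.09180351,  0.0032395 ]), 'wrist_force': array([-0.31448626, -0.39907769,  0.03789195]), 'torque': array([-0.01354765, -0.03599954,  0.06758569]), 'finger_force': 0.0, 'grip_width': 0.0853479127873303}
scene [1.29082224 0.0143469  0.86791035] [-1.75, -1.86, 0.69] 432.88617955110493
top [ 0.39543484 -0.01634693  1.17587311] [-2.16, 2.14, -0.14] 413.38710326232643Traceback (most recent call last):
  File "<stdin>", line 9, in <module>
  File "h.py", line 8, in ray
    return (o+d*(z-o[2])/d[2])
                         ~^^^
IndexError: invalid index to scalar variable.
```

```bash
sed -i "s/np.array(c\['rotation'\])@/R.from_rotvec(c['rotation']).as_matrix()@/" h.py
python3 - <<'E'
from h import *
Z=dict(cover=.028,box=0,relay0=0,spacer0=0,collar=0,seat=.045,basket_in=.005,jug=0,flask=0,can=0,jar=0,wrench=0,driver=0)
for n,z in Z.items():
  for cam in ['top','scene']:
    for d in mark_of(n,cam):
        if d['p']>.2: print(n,cam,round(d['p'],2),np.round(d['uv']),np.round(ray(cam,d['uv'],z),3))
print(state()['time_s'])
E
```

```text
cover top 0.87 [283. 193.] [ 0.595 -0.01   0.028]
cover top 0.51 [318. 248.] [ 0.442 -0.109  0.028]
cover scene 0.7 [290. 228.] [ 0.591 -0.004  0.028]
box top 0.68 [381. 279.] [ 0.358 -0.29   0.   ]
box scene 0.8 [289. 238.] [ 0.599 -0.008  0.   ]
relay0 top 0.9 [316. 247.] [ 0.445 -0.106  0.   ]
relay0 top 0.77 [241. 241.] [0.461 0.106 0.   ]
relay0 top 0.71 [296. 283.] [ 0.344 -0.049  0.   ]
relay0 top 0.67 [242. 286.] [0.336 0.103 0.   ]
relay0 scene 0.89 [333. 203.] [0.47  0.109 0.   ]
relay0 scene 0.78 [281. 168.] [ 0.34  -0.043  0.   ]
relay0 scene 0.74 [258. 189.] [ 0.43  -0.103  0.   ]
relay0 scene 0.71 [175. 191.] [ 0.455 -0.334 -0.   ]
spacer0 top 0.86 [272. 248.] [0.441 0.019 0.   ]
spacer0 top 0.8 [349. 247.] [ 0.447 -0.2    0.   ]
spacer0 top 0.45 [391. 224.] [ 0.512 -0.32   0.   ]
spacer0 scene 0.74 [301. 196.] [0.451 0.018 0.   ]
spacer0 scene 0.57 [225. 187.] [ 0.429 -0.198  0.   ]
spacer0 scene 0.46 [178. 194.] [ 0.464 -0.326  0.   ]
spacer0 scene 0.25 [378. 292.] [0.746 0.208 0.   ]
collar top 0.77 [188. 195.] [0.591 0.264 0.   ]
collar scene 0.61 [398. 236.] [0.577
[... 349 characters left out ...]
0.  ]
jug top 0.3 [360. 156.] [ 0.713 -0.235  0.   ]
jug scene 0.76 [322. 302.] [0.782 0.077 0.   ]
flask top 0.69 [362. 156.] [ 0.714 -0.24   0.   ]
flask scene 0.62 [191. 269.] [ 0.712 -0.238  0.   ]
can top 0.87 [208. 144.] [0.745 0.212 0.   ]
can scene 0.91 [378. 291.] [0.745 0.207 0.   ]
jar top 0.97 [381. 280.] [ 0.353 -0.289  0.   ]
jar scene 0.93 [198. 170.] [ 0.361 -0.287  0.   ]
wrench top 0.81 [417. 163.] [ 0.694 -0.402  0.   ]
wrench scene 0.72 [130. 261.] [ 0.699 -0.393  0.   ]
driver top 0.82 [142. 160.] [0.696 0.404 0.   ]
driver top 0.29 [317. 250.] [ 0.437 -0.108  0.   ]
driver top 0.28 [361. 156.] [ 0.712 -0.239  0.   ]
driver scene 0.95 [450. 279.] [0.7   0.384 0.   ]
1.45
```

View pics/top0.png

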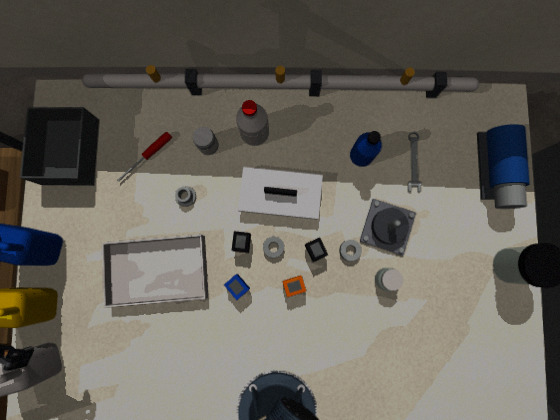

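View pics/scene0.png

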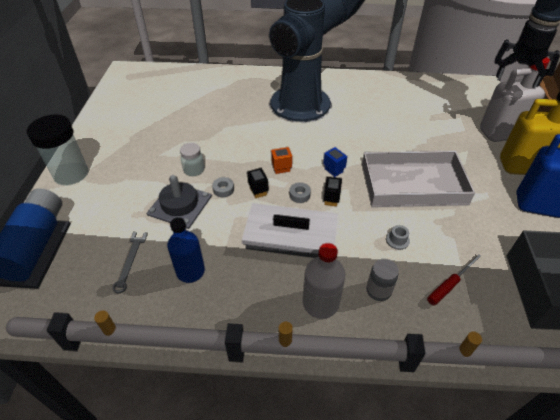

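Black relay candidates in the top view are (241,241) and (316,249). The look-alikes are blue at (237,287) and orange at (294,286). Spacer rings are at (273,247) and (349,251); the round pump seat at (390,226) and the jar at (390,280) could be mistaken for them. The collar is at (186,196) and the can at (204,139). The cover's black fin is at (281,191). I'll check this choice in one close crop.

```bash
cat >> h.py <<'E'
def go(p,yaw=None):
    """print shift (shares of 20cm) and twist (share of 45deg) to TCP p; yaw (deg) = world heading of the tool y (closing) line, mod 180"""
    s=state();M=R.from_rotvec(s['orientation']).as_matrix()
    o=M.T@(np.array(p)-s['ee_pos'])/.2
    h=np.degrees(np.arctan2(M[1,1],M[0,1]))
    t=0 if yaw is None else ((h-yaw+90)%180-90)/45
    print('t',s['time_s'],'tcp',np.round(s['ee_pos'],4),'ytool',round(h,1),'j6',round(s['joint_positions'][5],2),'w',round(s['grip_width'],4),'-> off',np.round(o,3),'twist',round(t,3))
E
python3 - <<'E'
from h import *
im=cv2.imread('pics/top0.png');cv2.imwrite('pics/crop0.png',cv2.resize(im[165:305,165:425],None,fx=3,fy=3,interpolation=cv2.INTER_CUBIC))
s=state();print(np.round(R.from_rotvec(s['orientation']).as_matrix(),3))
c=get_calibration('wrist');print(c['origin'],c['fx'],np.round(R.from_rotvec(c['rotation']).as_matrix(),2))
go([.595,-.01,.32],0)
E
```

```text
[[-0.938  0.346  0.   ]
 [ 0.346  0.938  0.   ]
 [ 0.     0.    -1.   ]]
[0.14360266 0.61410296 0.37351249] 329.52891188405243 [[ 0.35  0.89  0.29]
 [ 0.94 -0.33 -0.11]
 [ 0.    0.31 -0.95]]
t 1.45 tcp [0.2165 0.5863 0.2313] ytool 69.7 j6 -0.18 w 0.0855 -> off [-2.808 -2.141 -0.443] twist 1.55
```

View pics/crop0.png

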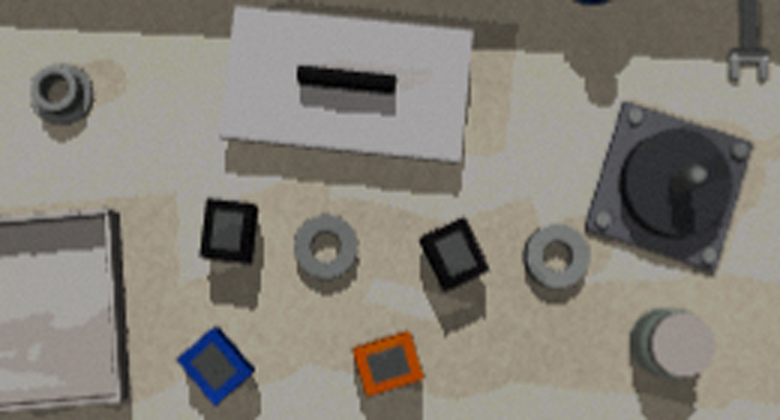

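The crop confirms it: the black relays are at crop (229,231) and (455,255), the rings at (326,247) and (558,255), and the fin at (346,79). The blue (215,365) and orange (388,364) modules stay put. Next I move over the cover.

```bash
python3 -m creep '{"offset":[[-0.94,-0.71,-0.44],[-0.94,-0.71,-0.44],[-0.94,-0.71,-0.44],[-0.94,-0.71,-0.44],[-0.94,-0.71,-0.44],[-0.94,-0.71,-0.44]],"twist":[0,0,0,0,0,0]}' 1 60
python3 -m creep '{"offset":[[-0.94,-0.71,0],[-0.94,-0.71,0],[-0.94,-0.71,0],[-0.94,-0.71,0],[-0.94,-0.71,0],[-0.94,-0.71,0]],"twist":[0,0,0,0,0,0]}'
python3 -m creep '{"offset":[[-0.94,-0.71,0],[-0.94,-0.71,0],[-0.94,-0.71,0],[-0.94,-0.71,0],[-0.94,-0.71,0],[-0.94,-0.71,0]],"twist":[0.3,0.5,0.8,0.8,0.8,0.8]}'
python3 -m creep '{"offset":[[0,0,0],[0,0,0],[0,0,0],[0,0,0],[0,0,0]],"twist":[0.3,0.5,0.7,0.7,0.7]}'
cat >> h.py <<'E'
import sys
def look(cam,name,zs,pmin=.3,z0=None):
    for n in ([name] if isinstance(name,str) else name):
        for d in mark_of(n,cam):
            if d['p']>pmin: print(n,cam,round(d['p'],2),np.round(d['uv']).astype(int),*[np.round(ray(cam,d['uv'],z)[:2],4) for z in zs])
def quad(cam,mask,z):
    """min-area rectangle of a mask in the plane z: centre, sizes, heading of the long side (deg)"""
    c=max(cv2.findContours(mask.astype(np.uint8),0,1)[0],key=cv2.contourArea)[:,0].astype(float)
    w=np.array([ray(cam,p,z)[:2] for p in c]).astype(np.float32)
    (cx,cy),(a,b),an=cv2.minAreaRect(w*1000)
    if b>a: a,b,an=b,a,an+90
    return round(cx/1e3,4),round(cy/1e3,4),round(float(a),1),round(float(b),1),round((an+90)%180-90,1)
E
python3 - <<'E'
from h import *
im=snapshot('wrist');cv2.imwrite('pics/w1.png',im)
look('wrist',['cover','box'],[.028,0])
for d in cut_out('cover','wrist')[:2]: print(d['p'],np.round(d['uv']),quad('wrist',d['mask'],.044))
go([.595,-.01,.32],0)
E
```

```text
time_s: 2.2
ee_pos: [0.3436, 0.3879, 0.3193]
orientation: [-0.554, -3.092, -0.001]
wrist_force: [-0.5, 0.2, 0.4]
grip_width: 0.086
finger_force: 0.0
time_s: 2.95
ee_pos: [0.4698, 0.191, 0.3185]
orientation: [-0.55, -3.091, -0.0]
wrist_force: [0.8, 0.3, 0.4]
grip_width: 0.0855
finger_force: 0.0
time_s: 3.7
ee_pos: [0.5972, -0.0064, 0.3187]
orientation: [-1.477, -2.77, -0.0]
wrist_force: [-1.0, 0.3, 0.6]
grip_width: 0.0852
finger_force: 0.0
time_s: 4.32
ee_pos: [0.5975, -0.0072, 0.3195]
orientation: [-2.172, -2.269, -0.0]
wrist_force: [0.2, -0.8, -0.2]
grip_width: 0.0857
finger_force: 0.0
cover wrist 0.6 [273 173] [ 0.597  -0.0048] [ 0.5971 -0.0097]
0.87 [274. 166.] (0.5974, -0.0043, 224.1, 124.5, 84.4)
t 4.525 tcp [ 0.5979 -0.0084  0.3194] ytool 2.3 j6 -0.24 w 0.0857 -> off [-0.007 -0.015 -0.003] twist 0.051
```

View pics/w1.png

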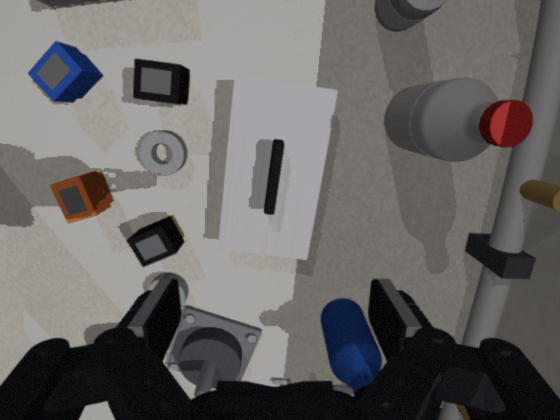

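Cover found with exact dimensions (224 x 124) at (0.597,-0.004), yaw -5.6°. The picture matches, with the fin at (273,176). Now align and descend.

```bash
python3 -m creep '{"offset":[[0,0,0.5],[0,0,0.9],[0,0,0.9],[0,0,0.9],[0,0,0.9]],"twist":[0.17,0.17,0.17,0.17,0.17]}' 1
python3 - <<'E'
from h import *
im=snapshot('wrist')
look('wrist','cover',[.028])
for d in cut_out('cover','wrist')[:1]: print(d['p'],np.round(d['uv']),quad('wrist',d['mask'],.044))
bl=(im.max(2)<45)
m=np.zeros(bl.shape,np.uint8);n,l,st,ce=cv2.connectedComponentsWithStats(bl.astype(np.uint8))
for i in range(1,n):
    if st[i,4]>300: print(st[i],quad('wrist',l==i,.076))
go([.5974,-.0043,.05],-5.6)
E
```

```text
time_s: 5.15
ee_pos: [0.5996, -0.0091, 0.1411]
orientation: [2.322, 2.112, 0.003]
wrist_force: [0.4, -0.7, 0.8]
grip_width: 0.0853
finger_force: 0.0
cover wrist 0.76 [268 208] [ 0.5974 -0.0036]
0.95 [268. 186.] (0.5974, -0.0036, 226.0, 125.1, 84.6)
[   0   51  112   72 4989] (0.4769, 0.0993, 68.5, 40.7, -5.5)
[ 258  156   20  130 2449] (0.5974, -0.0011, 91.1, 12.5, 84.7)Traceback (most recent call last):
  File "<stdin>", line 8, in <module>
  File "h.py", line 24, in quad
    w=np.array([ray(cam,p,z)[:2] for p in c]).astype(np.float32)
                ~~~^^^^^^^^^
  File "h.py", line 5, in ray
    c=get_calibration(cam);K=np.array([[c['fx'],0,c['cx']],[0,c['fy'],c['cy']],[0,0,1]])
ValueError: time passes only in moves, steps and waits
```

```bash
python3 - <<'E'
s=open('h.py').read()
a=s.index('def ray');b=s.index('def go')
s=s[:a]+'''def ray(cam,uv,z):
    c=get_calibration(cam);K=np.array([[c['fx'],0,c['cx']],[0,c['fy'],c['cy']],[0,0,1]])
    uv=np.array(uv,float);p=cv2.undistortPoints(uv.reshape(-1,1,2),K,np.array(c['dist_coeffs']))[:,0]
    d=np.c_[p,np.ones(len(p))]@R.from_rotvec(c['rotation']).as_matrix().T;o=np.array(c['origin'])
    return (o+d*((z-o[2])/d[:,2:])).reshape(uv.shape[:-1]+(3,))
'''+s[b:]
s=s.replace("w=np.array([ray(cam,p,z)[:2] for p in c]).astype(np.float32)","w=ray(cam,c,z)[:,:2].astype(np.float32)")
open('h.py','w').write(s)
E
python3 -c "
from h import *
go([.5974,-.0028,.05],-5.5)"
```

```text
t 5.3 tcp [ 0.6    -0.0091  0.1423] ytool -5.4 j6 -0.11 w 0.0856 -> off [ 0.031 -0.019  0.461] twist 0.002
```

```bash
python3 -m creep '{"offset":[[0.03,-0.02,0],[0.03,-0.02,0.2],[0.03,-0.02,0.4],[0.03,-0.02,0.455],[0.03,-0.02,0.455],[0.03,-0.02,0.455]],"twist":[0,0,0,0,0,0]}' 1
python3 -m creep '{"offset":[[0,0,0],[0,0,0],[0,0,0],[0,0,0],[0,0,0],[0,0,0],[0,0,0],[0,0,0]],"twist":[0,0,0,0,0,0,0,0]}' 0 90
python3 -m creep '{"offset":[[0,0,-0.05],[0,0,-0.1],[0,0,-0.15],[0,0,-0.2],[0,0,-0.3],[0,0,-0.5],[0,0,-0.75],[0,0,-0.75],[0,0,-0.75]],"twist":[0,0,0,0,0,0,0,0,0]}'
python3 - <<'E'
from h import *
im=snapshot('scene');cv2.imwrite('pics/s2.png',im[90:320,100:500])
look('scene',['cover'],[.028]);snapshot('top')
for d in cut_out('basket_in','top')[:1]: print(d['p'],np.round(d['uv']),quad('top',d['mask'],.05))
look('top','basket_in',[.005])
look('top',['box_hole0','box_hole1','box_hole2'],[.04]);go([.375,.336,.20],-5)
E
```

```text
time_s: 6.05
ee_pos: [0.5958, -0.0025, 0.05]
orientation: [2.322, 2.112, 0.003]
wrist_force: [-0.3, -0.1, 0.3]
grip_width: 0.0859
finger_force: 0.0
time_s: 7.05
ee_pos: [0.5951, -0.0025, 0.0488]
orientation: [2.323, 2.113, 0.001]
wrist_force: [0.7, 0.4, 4.8]
grip_width: 0.0126
finger_force: 89.2
time_s: 8.18
ee_pos: [0.5935, -0.0022, 0.1979]
orientation: [-2.323, -2.113, 0.002]
wrist_force: [-1.2, 0.0, -3.6]
grip_width: 0.0125
finger_force: 88.4
cover scene 0.58 [295 185] [0.4369 0.0005]
basket_in top 0.71 [159 271] [0.3741 0.3363]
t 8.575 tcp [ 0.5942 -0.0024  0.1975] ytool -5.4 j6 -0.1 w 0.0124 -> off [ 1.581 -1.251 -0.01 ] twist -0.009
```

View pics/s2.png

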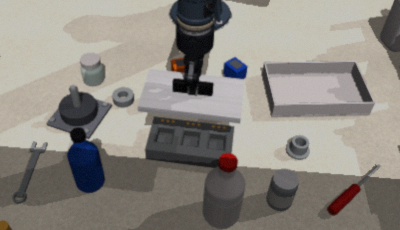

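Cover lifted, sockets exposed at about (190,140) in the crop. Next I work out the basket pose from its rim corners in the top view.

Run:
```python
from h import *
im=cv2.imread('pics/top0.png');cv2.imwrite('pics/bk.png',cv2.resize(im[225:315,95:215],None,fx=6,fy=6,interpolation=cv2.INTER_CUBIC))
```

```text
(no output)
```

View pics/bk.png

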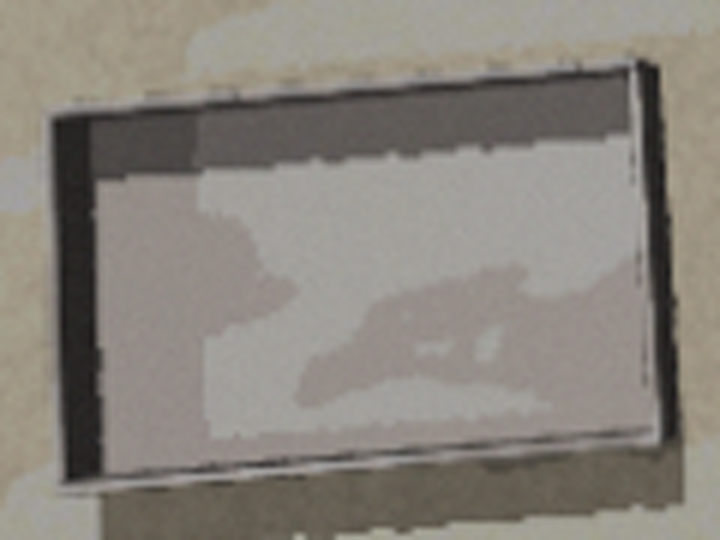

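Rim corners in the crop are (48,115), (638,63), (664,443) and (62,490).

Run:
```python
from h import *
c=np.array([[48,115],[638,63],[664,443],[62,490]])/6+[95,225]-0.4
w=ray('top',c,.05)[:,:2];print(np.round(w,3),w.mean(0),np.linalg.norm(np.diff(w,axis=0),axis=1))
a=w[0]-w[1];b=w[3]-w[2];print([np.degrees(np.arctan2(v[1],v[0])) for v in (a,b,w[0]-w[3],w[1]-w[2])])
go([*w.mean(0),.2],5)
```

```text
[[0.446 0.482]
 [0.473 0.212]
 [0.303 0.194]
 [0.278 0.465]] [0.37509868 0.33820473] [0.27111107 0.17059409 0.27147084]
[np.float64(95.66040412769267), np.float64(95.22249030954828), np.float64(5.749392249753704), np.float64(5.866479040135035)]
t 8.575 tcp [ 0.5942 -0.0024  0.1975] ytool -5.4 j6 -0.1 w 0.0124 -> off [ 1.592 -1.252 -0.01 ] twist -0.232
```

```bash
python3 -m creep '{"offset":[[0.2,-0.15,0],[0.4,-0.3,0],[0.6,-0.47,0],[0.8,-0.63,0],[0.8,-0.63,0],[0.8,-0.63,0]],"twist":[0,0,0,0,0,0]}'
python3 -m creep '{"offset":[[0.2,-0.15,0],[0.4,-0.3,0],[0.6,-0.47,0],[0.79,-0.62,0],[0.79,-0.62,0],[0.79,-0.62,0],[0.79,-0.62,0]],"twist":[-0.05,-0.1,-0.2,-0.245,-0.245,-0.245,-0.245]}'
python3 - <<'E'
from h import *
im=snapshot('top');cv2.imwrite('pics/t3.png',cv2.resize(im[200:330,70:250],None,fx=4,fy=4))
for d in cut_out('cover','top')[:2]: print(d['p'],np.round(d['uv']),quad('top',d['mask'],state()['ee_pos'][2]-.005))
go([.375,.3375,.027],5.6)
E
```

```text
time_s: 9.32
ee_pos: [0.4849, 0.1689, 0.1985]
orientation: [2.322, 2.114, 0.001]
wrist_force: [0.5, -0.3, -2.4]
grip_width: 0.0125
finger_force: 88.5
time_s: 10.2
ee_pos: [0.3771, 0.3368, 0.1983]
orientation: [2.113, 2.324, 0.0]
wrist_force: [-0.8, -0.2, -3.9]
grip_width: 0.0125
finger_force: 88.6
0.95 [162. 271.] (0.3806, 0.2866, 131.4, 125.3, -85.7)
t 10.3 tcp [0.3768 0.3368 0.1983] ytool 5.5 j6 0.41 w 0.0127 -> off [ 0.004 -0.009  0.856] twist -0.003
```

View pics/t3.png

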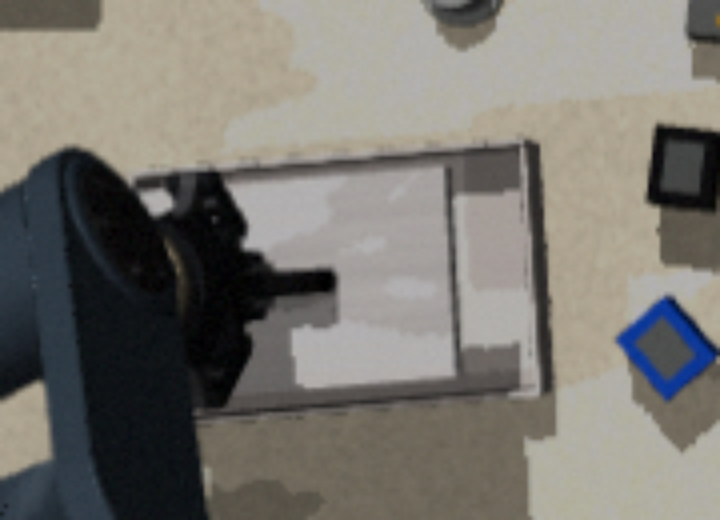

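Cover sits over the basket, aligned with it. Lower it, release and retreat.

```bash
python3 -m creep '{"offset":[[0.01,-0.005,0.2],[0.01,-0.005,0.4],[0.01,-0.005,0.6],[0.01,-0.005,0.7],[0.01,-0.005,0.78],[0.01,-0.005,0.82],[0.01,-0.005,0.85],[0.01,-0.005,0.855],[0.01,-0.005,0.855]],"twist":[0,0,0,0,0,0,0,0,0]}'
python3 -m creep '{"offset":[[0,0,0],[0,0,0],[0,0,0],[0,0,0],[0,0,0]],"twist":[0,0,0,0,0]}' 0.45
python3 -m creep '{"offset":[[0,0,-0.1],[0,0,-0.3],[0,0,-0.6],[0,0,-0.9],[0,0,-0.9],[0,0,-0.9]],"twist":[0,0,0,0,0,0]}' 0.45
python3 - <<'E'
from h import *
snapshot('wrist')
for d in cut_out('cover','wrist')[:1]: print(d['p'],np.round(d['uv']),quad('wrist',d['mask'],.021))
snapshot('scene');look('scene',['relay0','spacer0','collar','seat'],[0,.045],.4)
go([.46,.105,.26],90)
E
```

```text
time_s: 11.42
ee_pos: [0.3749, 0.3399, 0.0278]
orientation: [2.11, 2.327, 0.002]
wrist_force: [0.2, 0.1, -3.8]
grip_width: 0.0124
finger_force: 88.3
time_s: 12.05
ee_pos: [0.3745, 0.3397, 0.0274]
orientation: [2.11, 2.327, 0.0]
wrist_force: [0.0, 0.7, -0.3]
grip_width: 0.0382
finger_force: 0.0
time_s: 12.8
ee_pos: [0.374, 0.3394, 0.2071]
orientation: [-2.11, -2.327, 0.001]
wrist_force: [-1.6, 0.3, -0.6]
grip_width: 0.0386
finger_force: 0.0
0.89 [275. 176.] (0.3746, 0.3384, 226.0, 125.5, -84.4)
relay0 scene 0.92 [278 167] [ 0.3358 -0.0518] [ 0.3853 -0.0483]
relay0 scene 0.86 [256 192] [ 0.4426 -0.1078] [ 0.4865 -0.1015]
relay0 scene 0.68 [334 169] [0.3301 0.1116] [0.3799 0.1066]
relay0 scene 0.66 [334 200] [0.4583 0.112 ] [0.5015 0.1069]
relay0 scene 0.55 [192 270] [ 0.7146 -0.2341] [ 0.7445 -0.2212]
spacer0 scene 0.91 [224 190] [ 0.4388 -0.1989] [ 0.483  -0.1878]
spacer0 scene 0.57 [300 193] [0.4382 0.0148] [0.4824 0.0148]
spacer0 scene 0.5 [261 224] [ 0.5592 -0.0816] [ 0.5972 -0.0766]
collar scene 0.78 [398 236] [0.5743 0.2745] [0.6115 0.2611]
collar scene 0.67 [452 281] [0.7054 0.3889] [0.7358 0.3695]
collar scene 0.41 [317 231] [0.5727 0.0653] [0.6099 0.0627]
seat scene 0.79 [176 194] [ 0.465 -0.331] [ 0.5078 -0.3131]
seat scene 0.65 [314 230] [0.5715 0.0581] [0.6088 0.0558]
t 13.15 tcp [0.3741 0.3394 0.2062] ytool 5.6 j6 0.42 w 0.0388 -> off [-1.209  0.312 -0.268] twist -1.876
```

Cover lies flat in the basket at (0.375,0.338), yaw matching. Next I hover where the relays and box are both in view.

```bash
python3 -m creep '{"offset":[[-0.8,0.35,-0.4],[-0.8,0.35,-0.4],[-0.8,0.35,-0.4],[-0.8,0.35,-0.4],[-0.8,0.35,-0.4]],"twist":[0,0,0,0,0]}' 1
python3 -m creep '{"offset":[[-0.7,0.25,0],[-0.7,0.25,0],[-0.7,0.25,0],[-0.7,0.25,0],[-0.7,0.25,0]],"twist":[0.25,0.25,0.25,0.25,0.25]}'
python3 - <<'E'
from h import *
im=snapshot('wrist');cv2.imwrite('pics/w4.png',im)
for n,z in [('box',.04),('relay0',.064),('spacer0',.024)]:
    for d in cut_out(n,'wrist')[:5]:
        if d['p']>.3: print(n,round(d['p'],2),np.round(d['uv']),d['mask'].sum(),quad('wrist',d['mask'],z))
look('wrist',['box_hole0','relay0'],[.04,0])
go([.53,.03,.3])
E
```

```text
time_s: 13.78
ee_pos: [0.4594, 0.1871, 0.2868]
orientation: [-2.111, -2.325, 0.001]
wrist_force: [-1.5, 0.3, -0.9]
grip_width: 0.0855
finger_force: 0.0
time_s: 14.4
ee_pos: [0.5218, 0.0547, 0.2864]
orientation: [-2.324, -2.11, 0.002]
wrist_force: [0.3, 1.0, -0.2]
grip_width: 0.0854
finger_force: 0.0
box 0.81 [337. 210.] 14300 (0.5971, -0.0025, 212.2, 112.4, 84.4)
box 0.41 [287. 372.] 1726 (0.5218, -0.2388, 123.2, 53.3, -18.6)
relay0 0.96 [144. 270.] 2150 (0.3539, -0.0336, 72.5, 61.2, 19.1)
relay0 0.88 [214. 146.] 2235 (0.4613, 0.1027, 58.6, 47.7, -5.3)
relay0 0.71 [223. 301.] 2094 (0.445, -0.0897, 74.4, 61.5, 26.6)
relay0 0.66 [112. 151.] 2681 (0.3482, 0.1122, 68.9, 54.2, 43.4)
spacer0 0.92 [238. 348.] 1287 (0.443, -0.1927, 72.6, 59.7, 81.0)
spacer0 0.57 [218. 220.] 1543 (0.4502, 0.0163, 63.6, 58.1, 40.1)
box_hole0 wrist 0.91 [340 221] [ 0.5999 -0.0036] [ 0.607  -0.0176]
box_hole0 wrist 0.83 [335 274] [ 0.5913 -0.0756] [ 0.5975 -0.097 ]
box_hole0 wrist 0.79 [343 173] [0.6057 0.0572] [0.6134 0.0494]
relay0 wrist 0.84 [129 149] [0.3562 0.1097] [0.3383 0.1073]
relay0 wrist 0.81 [226 288] [ 0.4446 -0.0832] [ 0.4357 -0.1053]
relay0 wrist 0.72 [218 143] [0.4634 0.1054] [0.4564 0.1026]
relay0 wrist 0.55 [159 261] [ 0.3629 -0.0353] [ 0.3456 -0.0525]
t 14.7 tcp [0.5229 0.0538 0.2874] ytool -5.6 j6 -0.01 w 0.0851 -> off [-0.115  0.047 -0.063] twist 0
```

View pics/w4.png

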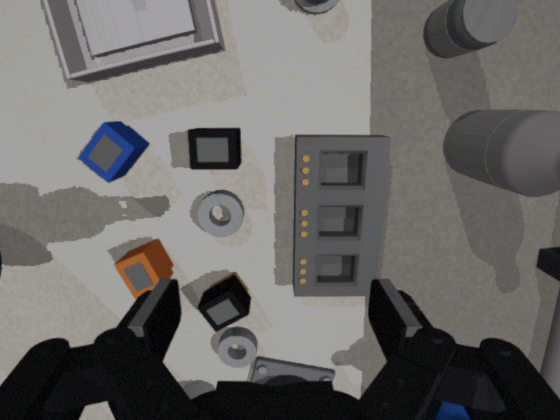

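The box top is grey with sockets at (345,170), (341,221) and (335,268). Black relay A is at (214,147), relay B at (224,303), with blue (113,152) and orange (145,268) left alone.

```bash
python3 -c "
from h import *
go([.459,.102,.14],-5.3)"
```

```text
t 14.7 tcp [0.5229 0.0538 0.2874] ytool -5.6 j6 -0.01 w 0.0851 -> off [ 0.209 -0.341  0.737] twist -0.006
```

```bash
python3 -m creep '{"offset":[[0.21,-0.34,0.2],[0.21,-0.34,0.5],[0.21,-0.34,0.74],[0.21,-0.34,0.74],[0.21,-0.34,0.74],[0.21,-0.34,0.74]],"twist":[0,0,0,0,0,0]}' 1
cat >> h.py <<'E'
def dark(cam,near,z,thr=60,rmax=.06):
    """rect of the dark blob seen nearest to the world point"""
    im=snapshot(cam);n,l,st,ce=cv2.connectedComponentsWithStats((im.max(2)<thr).astype(np.uint8))
    w=ray(cam,ce,z)[:,:2];o=[i for i in range(1,n) if st[i,4]>400 and np.linalg.norm(w[i]-near)<rmax]
    for i in o: print('dark',np.round(ce[i]),st[i,4],quad(cam,l==i,z))
E
python3 - <<'E'
from h import *
im=snapshot('wrist')
for d in cut_out('relay0','wrist')[:2]: print(round(d['p'],2),np.round(d['uv']),d['mask'].sum(),quad('wrist',d['mask'],.064))
look('wrist','relay0',[0]);print(get_calibration('wrist')['origin'])
go([.459,.102,.02],-5.3)
E
```

```text
time_s: 15.45
ee_pos: [0.4622, 0.1011, 0.1419]
orientation: [2.325, 2.106, 0.007]
wrist_force: [0.5, 0.3, -0.1]
grip_width: 0.0855
finger_force: 0.0
0.96 [273. 378.] 477 (0.4468, -0.0343, 30.0, 20.6, 25.2)
0.88 [264. 221.] 5115 (0.4584, 0.1076, 53.0, 51.1, -5.8)
relay0 wrist 0.84 [268 201] [0.4568 0.1057]
relay0 wrist 0.7 [173 350] [ 0.3408 -0.0448]
relay0 wrist 0.64 [136 210] [0.3377 0.1099]
relay0 wrist 0.61 [270 384] [ 0.438 -0.101]
[0.46901546 0.17995305 0.28346901]
t 15.6 tcp [0.4611 0.1012 0.1413] ytool -5.7 j6 0.08 w 0.0855 -> off [ 0.003 -0.014  0.606] twist -0.008
```

```bash
python3 -m creep '{"offset":[[0.015,-0.015,0.2],[0.015,-0.015,0.4],[0.015,-0.015,0.55],[0.015,-0.015,0.605],[0.015,-0.015,0.605],[0.015,-0.015,0.605]],"twist":[0,0,0,0,0,0]}' 1
python3 -m creep '{"offset":[[0,0,0],[0,0,0],[0,0,0],[0,0,0],[0,0,0],[0,0,0]],"twist":[0,0,0,0,0,0]}' 0 60
python3 -m creep '{"offset":[[0,0,-0.1],[0,0,-0.3],[0,0,-0.6],[0,0,-0.9],[0,0,-0.9],[0,0,-0.9]],"twist":[0,0,0,0,0,0]}'
python3 - <<'E'
from h import *
go([.6035,.0632,.16],-5.6)
E
```

```text
time_s: 16.35
ee_pos: [0.458, 0.1046, 0.0194]
orientation: [2.327, 2.108, 0.003]
wrist_force: [-0.0, -0.6, 0.2]
grip_width: 0.0855
finger_force: 0.0
time_s: 17.1
ee_pos: [0.4576, 0.1046, 0.0193]
orientation: [2.327, 2.109, 0.002]
wrist_force: [-0.9, -0.6, 6.1]
grip_width: 0.0534
finger_force: 62.4
time_s: 17.85
ee_pos: [0.4561, 0.1047, 0.1981]
orientation: [-2.328, -2.109, 0.001]
wrist_force: [0.1, -0.3, -0.9]
grip_width: 0.0535
finger_force: 63.3
t 17.85 tcp [0.4561 0.1047 0.1981] ytool -5.6 j6 0.08 w 0.0535 -> off [-0.134  0.754  0.19 ] twist -0.001
```

```bash
python3 -m creep '{"offset":[[-0.13,0.3,0],[-0.13,0.6,0],[-0.13,0.75,0],[-0.13,0.75,0.1],[-0.13,0.75,0.1],[-0.13,0.75,0.1]],"twist":[0,0,0,0,0,0]}'
python3 - <<'E'
from h import *
im=snapshot('wrist');cv2.imwrite('pics/w5.png',im)
for d in cut_out('box','wrist')[:1]: print(round(d['p'],2),np.round(d['uv']),d['mask'].sum(),quad('wrist',d['mask'],.04))
for d in cut_out('relay0','wrist')[:2]: print(round(d['p'],2),np.round(d['uv']),d['mask'].sum(),quad('wrist',d['mask'],state()['ee_pos'][2]+.045))
look('wrist',['box_hole0'],[.04]);print(get_calibration('wrist')['origin'])
go([.6035,.0632,.06],-5.6)
E
```

```text
time_s: 18.6
ee_pos: [0.6025, 0.0641, 0.177]
orientation: [-2.326, -2.108, 0.004]
wrist_force: [0.6, 0.3, -1.1]
grip_width: 0.0531
finger_force: 63.5
0.77 [274. 198.] 10514 (0.6048, 0.0631, 111.4, 86.6, -5.2)
0.95 [ 15. 179.] 1477 (0.5297, 0.13, 21.9, 11.6, 70.1)
0.86 [ 38. 328.] 4272 (0.5195, 0.0776, 38.4, 23.4, 21.9)
box_hole0 wrist 0.72 [273 210] [0.6032 0.0612]
[0.61213229 0.14288312 0.32110279]
t 18.8 tcp [0.6038 0.0641 0.1789] ytool -5.6 j6 0.02 w 0.0534 -> off [-0.005 -0.002  0.595] twist -0.001
```

View pics/w5.png

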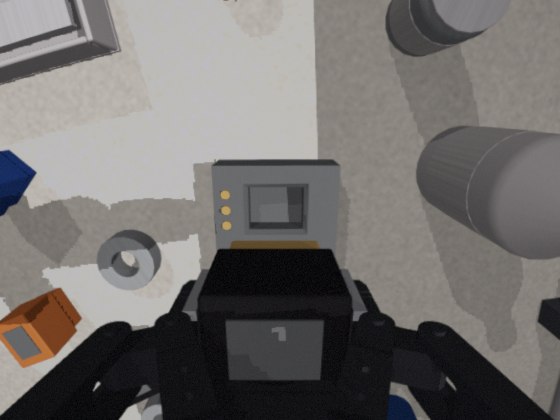

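The socket outline shows at about (244,184)-(308,235), uncovered in front of the held relay; its brass foot is at (275,245).

Run:
```python
from h import *
im=cv2.imread('pics/w5.png')
cv2.imwrite('pics/w5c.png',cv2.resize(im[150:260,200:350],None,fx=5,fy=5,interpolation=cv2.INTER_CUBIC))
w=ray('wrist',np.array([[244,184],[308,184],[308,235],[246,235]]),.04)[:,:2];print(np.round(w,4),w.mean(0))
```

```text
[[0.5804 0.0866]
 [0.6357 0.0812]
 [0.6325 0.034 ]
 [0.5762 0.0396]] [0.60619149 0.06033294]
```

View pics/w5c.png

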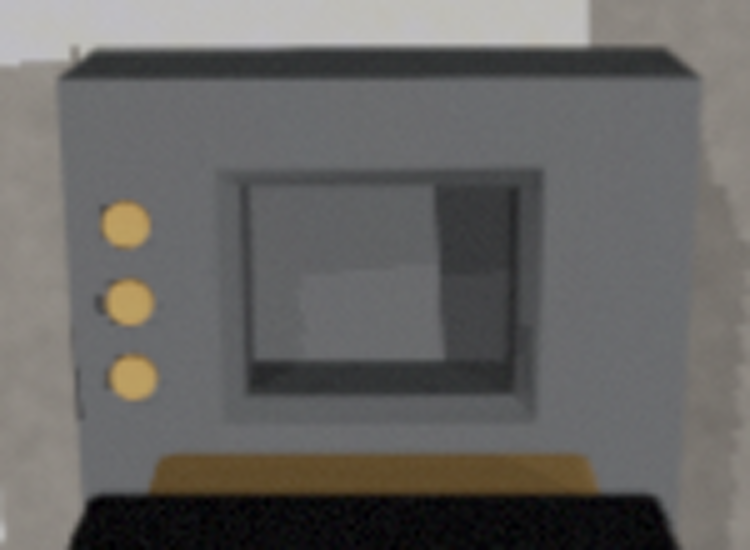

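Run:
```python
from h import *
s=state();zf=s['ee_pos'][2]-.0193
f=ray('wrist',np.array([[163,455],[587,455]])/5+[200,150],zf)[:,:2];m=f.mean(0);u=np.array([-.0976,-.9952])
print('foot width',np.linalg.norm(f[1]-f[0]),'foot centre',m+u*.018,'tcp',s['ee_pos'])
w=ray('wrist',np.array([[217,170],[543,168],[537,422],[224,422]])/5+[200,150],.04)[:,:2];print('socket',w.mean(0),np.linalg.norm(np.diff(w,axis=0),axis=1))
d=w.mean(0)-(m+u*.018);print(d);go([*(s['ee_pos'][:2]+d),.06],-5.6)
```

```text
foot width 0.04470737590970061 foot centre [0.60453783 0.0607378 ] tcp [0.60379358 0.06412173 0.17890311]
socket [0.60581715 0.06075245] [0.05659212 0.04704636 0.05703189]
[1.27931979e-03 1.46443091e-05]
t 18.8 tcp [0.6038 0.0641 0.1789] ytool -5.6 j6 0.02 w 0.0534 -> off [0.001 0.006 0.595] twist -0.001
```

```bash
python3 -m creep '{"offset":[[0,0.006,0.2],[0,0.006,0.4],[0,0.006,0.55],[0,0.006,0.58],[0,0.006,0.61],[0,0.006,0.64],[0,0.006,0.66],[0,0.006,0.66]],"twist":[0,0,0,0,0,0,0,0]}'
python3 -m creep '{"offset":[[0,0,0.015],[0,0,0.03],[0,0,0.035],[0,0,0.035]],"twist":[0,0,0,0]}'
```

```text
time_s: 19.8
ee_pos: [0.6046, 0.0641, 0.0484]
orientation: [2.327, 2.11, 0.001]
wrist_force: [-3.0, -0.7, 0.1]
grip_width: 0.0531
finger_force: 66.0
time_s: 20.3
ee_pos: [0.6045, 0.0639, 0.0393]
orientation: [-2.327, -2.109, 0.001]
wrist_force: [-4.7, -0.0, 4.6]
grip_width: 0.0536
finger_force: 66.6
```

```bash
python3 -m creep '{"offset":[[0,0,0.01],[0,0,0.01],[0,0,0.01]],"twist":[0,0,0]}'
python3 -m creep '{"offset":[[0,0,0],[0,0,0],[0,0,0],[0,0,0]],"twist":[0,0,0,0]}' 1
python3 -m creep '{"offset":[[0,0,-0.15],[0,0,-0.4],[0,0,-0.7],[0,0,-0.9],[0,0,-0.9],[0,0,-0.9]],"twist":[0,0,0,0,0,0]}'
python3 - <<'E'
from h import *
im=snapshot('wrist');cv2.imwrite('pics/w6.png',im)
for d in cut_out('relay0','wrist')[:5]: print(round(d['p'],2),np.round(d['uv']),d['mask'].sum(),quad('wrist',d['mask'],.064),quad('wrist',d['mask'],.084))
look('wrist',['box_hole0'],[.04]);print(get_calibration('wrist')['origin'])
go([.444,-.106,.22],25)
E
```

```text
time_s: 20.68
ee_pos: [0.6045, 0.0639, 0.0392]
orientation: [-2.328, -2.109, 0.001]
wrist_force: [-7.6, -0.7, 16.1]
grip_width: 0.0533
finger_force: 67.7
time_s: 21.18
ee_pos: [0.6052, 0.0638, 0.037]
orientation: [2.328, 2.109, 0.0]
wrist_force: [-0.7, -0.5, -0.4]
grip_width: 0.0858
finger_force: 0.0
time_s: 21.92
ee_pos: [0.6042, 0.0639, 0.2166]
orientation: [-2.327, -2.109, 0.002]
wrist_force: [0.4, 0.2, -0.4]
grip_width: 0.0852
finger_force: 0.0
0.98 [ 59. 307.] 3317 (0.3638, -0.0298, 91.2, 61.7, 17.0) (0.3808, -0.0181, 85.0, 57.5, 17.0)
0.76 [ 22. 175.] 2818 (0.3735, 0.105, 74.7, 56.3, 70.1) (0.3898, 0.1076, 69.6, 52.5, 70.1)
0.7 [276. 205.] 3473 (0.6038, 0.0609, 58.1, 53.8, -5.6) (0.6044, 0.0665, 54.1, 50.1, -5.6)
0.52 [173. 346.] 331 (0.4788, -0.0868, 56.7, 10.8, 60.0) (0.4879, -0.0712, 52.8, 10.1, 60.0)
box_hole0 wrist 0.67 [274 256] [ 5.975e-01 -1.000e-04]
box_hole0 wrist 0.62 [274 313] [ 0.5898 -0.07  ]
[0.61286266 0.14264551 0.35755516]
t 22.075 tcp [0.6038 0.0639 0.2154] ytool -5.6 j6 0.02 w 0.0857 -> off [-0.924 -0.712 -0.02 ] twist -0.681
```

View pics/w6.png

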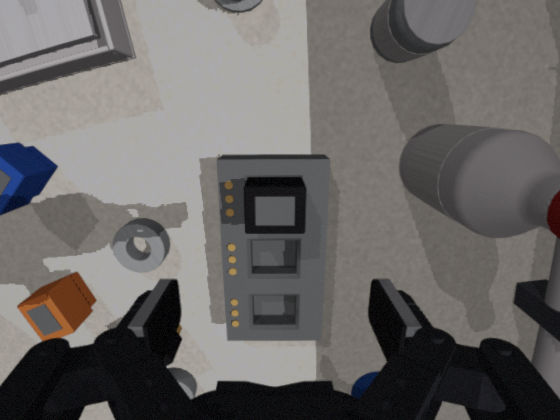

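Relay A is fully home (top face measures true at z=0.084), with two sockets free at (274,256) and (274,309). Now relay B.

```bash
python3 -m creep '{"offset":[[-0.3,-0.25,0],[-0.6,-0.5,0],[-0.92,-0.71,0],[-0.92,-0.71,0],[-0.92,-0.71,0],[-0.92,-0.71,0],[-0.92,-0.71,0]],"twist":[-0.2,-0.4,-0.6,-0.7,-0.7,-0.7,-0.7]}'
python3 - <<'E'
from h import *
im=snapshot('wrist');cv2.imwrite('pics/w7.png',im)
for d in cut_out('relay0','wrist')[:5]: print(round(d['p'],2),np.round(d['uv']),d['mask'].sum(),quad('wrist',d['mask'],.064))
look('wrist',['relay0'],[0]);print(get_calibration('wrist')['origin'])
go([.444,-.106,.02],26)
E
```

```text
time_s: 22.95
ee_pos: [0.4463, -0.1045, 0.217]
orientation: [-1.666, -2.663, -0.0]
wrist_force: [-0.1, 0.0, -0.6]
grip_width: 0.0857
finger_force: 0.0
0.83 [268. 191.] 3055 (0.4376, -0.099, 54.4, 49.0, 25.9)
0.77 [514. 116.] 5007 (0.6056, 0.0626, 80.2, 59.3, -6.1)
0.67 [196.  89.] 3875 (0.3445, -0.042, 55.7, 50.4, -71.5)
relay0 wrist 0.98 [483 114] [0.613  0.0671]
relay0 wrist 0.95 [267 181] [ 0.4369 -0.1013]
relay0 wrist 0.87 [209  94] [ 0.3434 -0.0456]
[ 0.41248404 -0.03326462  0.35935938]
t 23.1 tcp [ 0.4461 -0.1045  0.2171] ytool 26.0 j6 -0.93 w 0.0853 -> off [-0.003 -0.013  0.986] twist -0.001
```

View pics/w7.png

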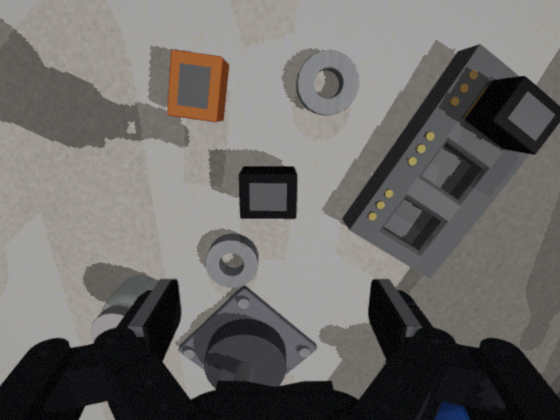

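Relay B is at (268,192), long side along the closing line (25.9°). The pump, its shaft at (235,365), and a spacer at (232,262) are nearby.

```bash
python3 -c "
from h import *
go([.4382,-.1013,.0195],25.9)"
```

```text
t 23.1 tcp [ 0.4461 -0.1045  0.2171] ytool 26.0 j6 -0.93 w 0.0853 -> off [ 0.031 -0.028  0.988] twist 0.001
```

```bash
python3 -m creep '{"offset":[[0.03,-0.028,0.3],[0.03,-0.028,0.6],[0.03,-0.028,0.8],[0.03,-0.028,0.9],[0.03,-0.028,0.988],[0.03,-0.028,0.988],[0.03,-0.028,0.988]],"twist":[0,0,0,0,0,0,0]}' 1
python3 -m creep '{"offset":[[0,0,0],[0,0,0],[0,0,0],[0,0,0],[0,0,0],[0,0,0]],"twist":[0,0,0,0,0,0]}' 0 60
python3 -m creep '{"offset":[[0,0,-0.1],[0,0,-0.3],[0,0,-0.6],[0,0,-0.8],[0,0,-0.8],[0,0,-0.8]],"twist":[0,0,0,0,0,0]}'
python3 - <<'E'
from h import *
go([.5921,-.0677,.18],-5.6)
E
```

```text
time_s: 23.98
ee_pos: [0.4384, -0.1022, 0.02]
orientation: [1.667, 2.662, 0.0]
wrist_force: [-0.3, 0.4, -0.2]
grip_width: 0.0856
finger_force: 0.0
time_s: 24.72
ee_pos: [0.4384, -0.1025, 0.0206]
orientation: [1.667, 2.661, 0.0]
wrist_force: [-0.3, 0.6, 5.5]
grip_width: 0.0532
finger_force: 63.2
time_s: 25.48
ee_pos: [0.437, -0.1019, 0.1791]
orientation: [-1.667, -2.661, 0.0]
wrist_force: [-1.5, 0.3, -1.6]
grip_width: 0.0529
finger_force: 63.4
t 25.475 tcp [ 0.437  -0.1019  0.1791] ytool 25.9 j6 -0.93 w 0.0529 -> off [-0.184  0.773 -0.005] twist 0.699
```

```bash
python3 -m creep '{"offset":[[-0.05,0.25,0],[-0.1,0.5,0],[-0.184,0.77,0],[-0.184,0.77,0],[-0.184,0.77,0],[-0.184,0.77,0],[-0.184,0.77,0]],"twist":[0.2,0.4,0.6,0.7,0.7,0.7,0.7]}'
python3 - <<'E'
from h import *
im=snapshot('wrist')
cv2.imwrite('pics/w8c.png',cv2.resize(im[150:260,200:350],None,fx=5,fy=5,interpolation=cv2.INTER_CUBIC))
look('wrist',['box_hole0'],[.04]);go([.5921,-.0677,.18],-5.6)
E
```

```text
time_s: 26.35
ee_pos: [0.5916, -0.0684, 0.1792]
orientation: [-2.327, -2.109, 0.001]
wrist_force: [0.3, 0.9, -2.7]
grip_width: 0.0534
finger_force: 63.9
box_hole0 wrist 0.91 [273 130] [ 0.5981 -0.0028]
box_hole0 wrist 0.87 [271 212] [ 0.5891 -0.0735]
t 26.45 tcp [ 0.592  -0.0685  0.1797] ytool -5.7 j6 -0.2 w 0.0537 -> off [ 0.004 -0.    -0.001] twist -0.001
```

View pics/w8c.png

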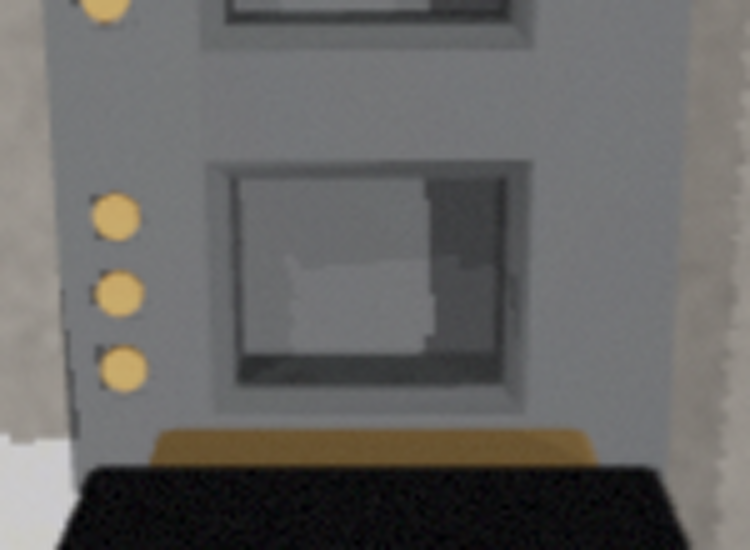

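Socket corners in the crop are (206,162), (533,160), (523,412) and (215,412), with the foot's lower edge at (163..587,430).

Run:
```python
from h import *
s=state();zf=s['ee_pos'][2]-.0203
f=ray('wrist',np.array([[163,430],[587,430]])/5+[200,150],zf)[:,:2];m=f.mean(0);u=np.array([-.0976,-.9952])
print('foot width',np.linalg.norm(f[1]-f[0]),'foot centre',m+u*.018,np.degrees(np.arctan2(*(f[1]-f[0])[::-1])))
w=ray('wrist',np.array([[206,162],[533,160],[523,412],[215,412]])/5+[200,150],.04)[:,:2];print('socket',w.mean(0),np.linalg.norm(np.diff(w,axis=0),axis=1))
d=w.mean(0)-(m+u*.018);print(d);go([*(s['ee_pos'][:2]+d),.0403],-5.6)
```

```text
foot width 0.04475845227720149 foot centre [ 0.59302718 -0.06939008] -5.652668580001577
socket [ 0.59211244 -0.07014986] [0.05685076 0.04664274 0.05617028]
[-0.00091475 -0.00075978]
t 26.45 tcp [ 0.592  -0.0685  0.1797] ytool -5.7 j6 -0.2 w 0.0537 -> off [-0.004 -0.004  0.697] twist -0.001
```

```bash
python3 -m creep '{"offset":[[-0.004,-0.003,0.2],[-0.004,-0.003,0.4],[-0.004,-0.003,0.55],[-0.004,-0.003,0.58],[-0.004,-0.003,0.61],[-0.004,-0.003,0.64],[-0.004,-0.003,0.67],[-0.004,-0.003,0.69],[-0.004,-0.003,0.7],[-0.004,-0.003,0.7]],"twist":[0,0,0,0,0,0,0,0,0,0]}'
python3 -m creep '{"offset":[[0,0,0.01],[0,0,0.01]],"twist":[0,0]}'
```

```text
time_s: 27.7
ee_pos: [0.5919, -0.069, 0.0406]
orientation: [2.328, 2.109, 0.0]
wrist_force: [-3.1, 0.8, 4.3]
grip_width: 0.0535
finger_force: 64.5
time_s: 27.95
ee_pos: [0.5919, -0.069, 0.0406]
orientation: [2.327, 2.109, 0.0]
wrist_force: [-5.6, 1.8, 16.9]
grip_width: 0.0534
finger_force: 65.9
```

```bash
python3 -m creep '{"offset":[[0,0,0],[0,0,0],[0,0,0],[0,0,0]],"twist":[0,0,0,0]}' 1
python3 -m creep '{"offset":[[0,0,-0.15],[0,0,-0.4],[0,0,-0.7],[0,0,-0.95],[0,0,-0.95],[0,0,-0.95]],"twist":[0,0,0,0,0,0]}'
python3 - <<'E'
from h import *
im=snapshot('wrist');cv2.imwrite('pics/w9.png',im)
for d in cut_out('relay0','wrist')[:5]: print(round(d['p'],2),np.round(d['uv']),d['mask'].sum(),quad('wrist',d['mask'],.084))
snapshot('top');look('top',['relay0','spacer0','collar','seat'],[0,.045])
go([.48,-.22,.26],-5)
E
```

```text
time_s: 28.45
ee_pos: [0.5919, -0.0691, 0.0374]
orientation: [-2.328, -2.109, -0.0]
wrist_force: [-0.1, -0.1, -0.2]
grip_width: 0.0856
finger_force: 0.0
time_s: 29.2
ee_pos: [0.5911, -0.0688, 0.2271]
orientation: [-2.327, -2.109, 0.001]
wrist_force: [0.3, 0.5, 0.4]
grip_width: 0.0853
finger_force: 0.0
0.93 [275. 198.] 3231 (0.5923, -0.0643, 53.9, 49.7, -5.6)
0.84 [274.  46.] 4438 (0.6043, 0.0594, 54.4, 48.6, -7.0)
0.77 [ 37. 194.] 3773 (0.3753, -0.0334, 76.8, 50.9, 18.1)
0.77 [15. 45.] 2022 (0.3974, 0.0893, 55.9, 38.6, 74.0)
relay0 top 0.72 [255 191] [0.6046 0.0708] [0.5966 0.0674]
relay0 top 0.7 [415 164] [ 0.6895 -0.396 ] [ 0.6782 -0.3815]
relay0 top 0.59 [305 191] [ 0.6054 -0.0748] [ 0.5974 -0.0725]
spacer0 top 0.7 [348 248] [ 0.4442 -0.1982] [ 0.4423 -0.1912]
collar top 0.67 [186 196] [0.5879 0.2685] [0.5805 0.2576]
seat top 0.81 [392 222] [ 0.5192 -0.3242] [ 0.5145 -0.3124]
seat top 0.68 [254 190] [0.609  0.0729] [0.6008 0.0695]
seat top 0.47 [350 250] [ 0.4391 -0.2018] [ 0.4375 -0.1947]
t 29.55 tcp [ 0.5914 -0.0689  0.2265] ytool -5.6 j6 -0.2 w 0.0857 -> off [-0.807 -0.48  -0.167] twist -0.014
```

```bash
python3 -m creep '{"offset":[[-0.3,-0.2,-0.15],[-0.6,-0.4,-0.15],[-0.9,-0.5,-0.15],[-0.95,-0.5,-0.15],[-0.95,-0.5,-0.15],[-0.95,-0.5,-0.15]],"twist":[0,0,0,0,0,0]}'
python3 - <<'E'
from h import *
im=snapshot('wrist');cv2.imwrite('pics/w10.png',im)
for d in cut_out('spacer0','wrist')[:4]: print(round(d['p'],2),np.round(d['uv']),d['mask'].sum(),quad('wrist',d['mask'],.024))
look('wrist',['spacer0','seat'],[0,.045]);print(get_calibration('wrist')['origin'])
go([.443,-.198,.003])
E
```

```text
time_s: 30.3
ee_pos: [0.4736, -0.2476, 0.2574]
orientation: [-2.328, -2.108, -0.001]
wrist_force: [-0.2, 1.4, -0.2]
grip_width: 0.0854
finger_force: 0.0
0.82 [232. 151.] 1898 (0.4408, -0.1998, 59.8, 58.7, -5.8)
spacer0 wrist 0.94 [242 145] [ 0.4401 -0.2009] [ 0.4449 -0.1972]
seat wrist 0.65 [310 237] [ 0.5134 -0.3265] [ 0.5099 -0.3087]
[ 0.48242363 -0.16829564  0.39980787]
t 30.5 tcp [ 0.474  -0.247   0.2576] ytool -5.5 j6 -0.59 w 0.0855 -> off [ 0.229 -0.178  1.273] twist 0
```

View pics/w10.png

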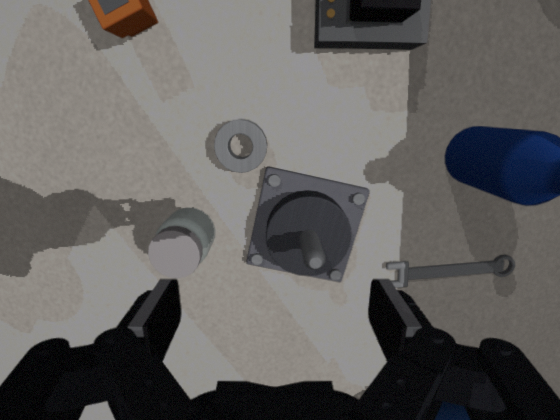

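The spacer is at (241,146), the pump seat at (308,232), the shaft tip at (316,262) and the jar at (180,245). The picture allowance is now used up, so the rest is numeric. I fit the seat circle in rectified plane views.

```bash
cat >> h.py <<'E'
def plane(cam,c,z,half=.1,res=.0005,im=None):
    """metric view of plane z about point c: rows grow with -x, columns with -y"""
    im=snapshot(cam) if im is None else im
    k=get_calibration(cam);K=np.array([[k['fx'],0,k['cx']],[0,k['fy'],k['cy']],[0,0,1]])
    n=int(2*half/res);r,q=np.mgrid[0:n,0:n]
    P=np.stack([c[0]+half-r*res,c[1]+half-q*res,np.full(r.shape,z)],-1).reshape(-1,3).astype(float)
    M=R.from_rotvec(k['rotation']).as_matrix().T
    uv=cv2.projectPoints(P,cv2.Rodrigues(M)[0],-M@np.array(k['origin']),K,np.array(k['dist_coeffs']))[0].reshape(n,n,2).astype(np.float32)
    return cv2.remap(im,uv[...,0],uv[...,1],cv2.INTER_CUBIC)
def circles(cam,c,z,rad,half=.1,res=.0005,p2=18,n=3,im=None,tol=.0015):
    g=cv2.GaussianBlur(cv2.cvtColor(plane(cam,c,z,half,res,im),6),(5,5),1)
    h=cv2.HoughCircles(g,cv2.HOUGH_GRADIENT_ALT if 0 else 3,1,10,param1=60,param2=p2,minRadius=int((rad-tol)/res),maxRadius=int((rad+tol)/res))
    if h is None: print(cam,'none');return
    for x,y,r in h[0][:n]: print(cam,'circle',np.round([c[0]+half-y*res,c[1]+half-x*res,r*res],4))
E
python3 - <<'E'
from h import *
w=cv2.imread('pics/w10.png');t=cv2.imread('pics/top0.png');s=cv2.imread('pics/scene0.png')
print('tip wrist',ray('wrist',[316,262],.111))
for cam,im in (('wrist',w),('top',t),('scene',s)):
    print('seat');circles(cam,[.508,-.31],.045,.05,im=im)
    print('ring');circles(cam,[.441,-.2],.024,.03,im=im,half=.06)
E
```

```text
tip wrist [ 0.50909487 -0.30847345  0.111     ]
seat
wrist circle [ 0.5077 -0.3088  0.049 ]
ring
wrist circle [ 0.4412 -0.1998  0.0295]
seat
top none
ring
top none
seat
scene none
ring
scene circle [ 0.4617 -0.1952  0.0289]
```

```bash
python3 -m creep '{"offset":[[0.23,-0.16,0.3],[0.23,-0.16,0.6],[0.23,-0.16,0.6],[0.23,-0.16,0.6],[0.23,-0.16,0.6]],"twist":[0,0,0,0,0]}' 1
python3 - <<'E'
from h import *
im=snapshot('wrist');circles('wrist',[.441,-.2],.024,.03,half=.06,im=im);circles('wrist',[.441,-.2],.024,.014,half=.04,im=im)
circles('wrist',[.508,-.309],.045,.05,im=im)
look('wrist','spacer0',[0])
go([.4405,-.2,.002],-5.5)
E
```

```text
time_s: 31.12
ee_pos: [0.4484, -0.2009, 0.1395]
orientation: [2.324, 2.106, 0.001]
wrist_force: [0.3, 0.1, 0.2]
grip_width: 0.0854
finger_force: 0.0
wrist circle [ 0.4398 -0.1982  0.0312]
wrist circle [ 0.4398 -0.2002  0.0143]
wrist circle [ 0.5077 -0.3088  0.049 ]
spacer0 wrist 0.59 [263 205] [ 0.4396 -0.1989]
t 31.225 tcp [ 0.4479 -0.2007  0.1395] ytool -5.7 j6 -0.55 w 0.0852 -> off [ 0.002 -0.04   0.687] twist -0.004
```

```bash
python3 -m creep '{"offset":[[0.003,-0.042,0.2],[0.003,-0.042,0.45],[0.003,-0.042,0.6],[0.003,-0.042,0.685],[0.003,-0.042,0.685],[0.003,-0.042,0.685]],"twist":[0,0,0,0,0,0]}' 1
python3 -m creep '{"offset":[[0,0,0],[0,0,0],[0,0,0],[0,0,0],[0,0,0]],"twist":[0,0,0,0,0]}' 0 70
python3 -m creep '{"offset":[[0,0,-0.1],[0,0,-0.3],[0,0,-0.6],[0,0,-0.9],[0,0,-0.9],[0,0,-0.9]],"twist":[0,0,0,0,0,0]}'
python3 - <<'E'
from h import *
s=state();im=snapshot('wrist');cv2.imwrite('pics/w11.png',im);z=s['ee_pos'][2]-.002
print('in hand, top at',z+.024)
circles('wrist',s['ee_pos'][:2],z+.024,.03,half=.06,im=im);circles('wrist',s['ee_pos'][:2],z+.024,.014,half=.04,im=im)
circles('wrist',s['ee_pos'][:2],z,.014,half=.04,im=im)
go([.508,-.3088,.2],-5.5)
E
```

```text
time_s: 31.98
ee_pos: [0.4389, -0.1987, 0.0018]
orientation: [2.327, 2.107, 0.001]
wrist_force: [0.5, 0.1, 0.6]
grip_width: 0.0853
finger_force: 0.0
time_s: 32.6
ee_pos: [0.4386, -0.1984, 0.0021]
orientation: [2.326, 2.108, 0.001]
wrist_force: [-1.0, -0.5, 7.5]
grip_width: 0.0567
finger_force: 74.5
time_s: 33.35
ee_pos: [0.4373, -0.1973, 0.1807]
orientation: [-2.328, -2.109, 0.0]
wrist_force: [-0.4, 0.4, -1.9]
grip_width: 0.0569
finger_force: 75.3
in hand, top at 0.20265680996314706
wrist circle [ 0.4371 -0.1981  0.0285]
wrist circle [ 0.4371 -0.1981  0.014 ]
wrist none
t 33.4 tcp [ 0.4369 -0.197   0.1798] ytool -5.6 j6 -0.56 w 0.057 -> off [-0.521  0.409 -0.103] twist -0.003
```

```bash
python3 -m creep '{"offset":[[-0.2,0.15,0],[-0.4,0.3,0],[-0.515,0.408,0],[-0.515,0.408,0],[-0.515,0.408,0],[-0.515,0.408,0]],"twist":[0,0,0,0,0,0]}'
python3 - <<'E'
from h import *
s=state();im=snapshot('wrist');cv2.imwrite('pics/w12.png',im);z=s['ee_pos'][2]-.002;p=s['ee_pos'][:2]
circles('wrist',p,z+.024,.03,half=.06,im=im,n=2);circles('wrist',p,z+.024,.014,half=.04,im=im,n=2)
print('seat');circles('wrist',[.508,-.309],.045,.05,im=im,p2=12)
w=cv2.imread('pics/w11.png')
snapshot('scene');look('scene','seat',[.045]);snapshot('top');look('top','seat',[.045])
go([.5081,-.3077,.12],-5.6)
E
```

```text
time_s: 34.15
ee_pos: [0.5079, -0.3069, 0.1797]
orientation: [-2.325, -2.108, 0.001]
wrist_force: [-0.1, 1.1, -1.5]
grip_width: 0.0565
finger_force: 75.2
wrist circle [ 0.5086 -0.3086  0.0294]
wrist circle [ 0.5086 -0.3086  0.014 ]
wrist circle [ 0.5106 -0.2951  0.0132]
seat
wrist circle [ 0.5077 -0.3098  0.049 ]
wrist circle [ 0.4847 -0.4012  0.0507]
seat scene 0.9 [175 193] [ 0.5032 -0.3171]
seat top 0.92 [392 224] [ 0.5081 -0.3128]
t 34.4 tcp [ 0.5089 -0.308   0.1809] ytool -5.6 j6 -0.63 w 0.0567 -> off [ 0.001 -0.004  0.305] twist -0.001
```

```bash
python3 -m creep '{"offset":[[-0.003,-0.003,0.2],[-0.003,-0.003,0.3],[-0.003,-0.003,0.34],[-0.003,-0.003,0.37],[-0.003,-0.003,0.4],[-0.003,-0.003,0.4]],"twist":[0,0,0,0,0,0]}'
python3 -m creep '{"offset":[[0,0,0.04],[0,0,0.08],[0,0,0.08]],"twist":[0,0,0]}'
```

```text
time_s: 35.15
ee_pos: [0.5084, -0.309, 0.1008]
orientation: [2.328, 2.109, -0.0]
wrist_force: [-0.4, 0.3, -1.4]
grip_width: 0.0565
finger_force: 75.3
time_s: 35.52
ee_pos: [0.5079, -0.3085, 0.0838]
orientation: [-2.327, -2.108, 0.0]
wrist_force: [1.1, -0.4, -1.8]
grip_width: 0.0567
finger_force: 75.3
```

On the shaft without contact force. Lower it to the seat and release.

```bash
python3 -m creep '{"offset":[[0,0,0.06],[0,0,0.12],[0,0,0.16],[0,0,0.178],[0,0,0.178]],"twist":[0,0,0,0,0]}'
python3 -m creep '{"offset":[[0,0,0],[0,0,0],[0,0,0],[0,0,0]],"twist":[0,0,0,0]}' 1
python3 -m creep '{"offset":[[0,0,-0.15],[0,0,-0.4],[0,0,-0.7],[0,0,-0.95],[0,0,-0.95],[0,0,-0.95]],"twist":[0,0,0,0,0,0]}'
python3 - <<'E'
from h import *
im=snapshot('wrist');cv2.imwrite('pics/w13.png',im)
print('ring');circles('wrist',[.508,-.309],.069,.03,im=im);print('seat');circles('wrist',[.508,-.309],.045,.05,im=im)
snapshot('top');look('top',['spacer0'],[0]);snapshot('scene');look('scene',['spacer0'],[0])
go([.45,-.045,.25])
E
```

```text
time_s: 36.15
ee_pos: [0.5083, -0.3089, 0.0487]
orientation: [-2.328, -2.109, 0.0]
wrist_force: [-0.0, -0.1, -1.2]
grip_width: 0.0571
finger_force: 75.3
time_s: 36.65
ee_pos: [0.5085, -0.3091, 0.0494]
orientation: [2.328, 2.109, 0.0]
wrist_force: [-0.0, -0.2, -0.1]
grip_width: 0.0858
finger_force: 0.0
time_s: 37.4
ee_pos: [0.5078, -0.3084, 0.2387]
orientation: [-2.327, -2.109, 0.0]
wrist_force: [-0.9, 0.5, -0.7]
grip_width: 0.0854
finger_force: 0.0
ring
wrist circle [ 0.5087 -0.3103  0.0291]
seat
wrist circle [ 0.5062 -0.3073  0.05  ]
spacer0 top 0.74 [275 248] [0.442  0.0096]
spacer0 top 0.65 [392 221] [ 0.5206 -0.3237]
spacer0 scene 0.73 [175 192] [ 0.4593 -0.3335]
spacer0 scene 0.61 [298 194] [0.4433 0.0088]
t 37.65 tcp [ 0.5078 -0.3084  0.2374] ytool -5.6 j6 -0.64 w 0.085 -> off [ 1.283 -0.417 -0.059] twist 0
```

```bash
python3 -m creep '{"offset":[[0.3,-0.1,0],[0.6,-0.2,0],[0.8,-0.22,0],[0.8,-0.22,0],[0.8,-0.22,0]],"twist":[0,0,0,0,0]}'
python3 -m creep '{"offset":[[0.3,-0.1,0.1],[0.6,-0.2,0.2],[0.77,-0.22,0.4],[0.77,-0.22,0.5],[0.77,-0.22,0.5],[0.77,-0.22,0.5]],"twist":[0,0,0,0,0,0]}'
python3 - <<'E'
from h import *
im=snapshot('wrist');cv2.imwrite('pics/w14.png',im);look('wrist','spacer0',[0])
circles('wrist',[.442,.01],.024,.03,half=.06,im=im);circles('wrist',[.442,.01],.024,.014,half=.04,im=im)
for d in cut_out('relay0','wrist')[:4]: print(round(d['p'],2),np.round(d['uv']),quad('wrist',d['mask'],.064))
go([.442,.01,.002],-5.6)
E
```

```text
time_s: 38.28
ee_pos: [0.4808, -0.146, 0.2389]
orientation: [2.327, 2.11, -0.001]
wrist_force: [-0.1, -0.4, 0.2]
grip_width: 0.0852
finger_force: 0.0
time_s: 39.02
ee_pos: [0.4531, 0.0109, 0.1395]
orientation: [2.329, 2.106, 0.001]
wrist_force: [0.7, -0.3, 0.4]
grip_width: 0.0858
finger_force: 0.0
spacer0 wrist 0.96 [267 200] [0.4482 0.0166]
wrist circle [0.4468 0.0147 0.0296]
wrist circle [0.4477 0.0197 0.0284]
wrist circle [0.4478 0.0152 0.014 ]
wrist circle [0.4478 0.0212 0.013 ]
0.83 [ 92. 101.] (0.3457, 0.1091, 61.6, 57.0, 41.7)
0.77 [464. 300.] (0.5954, -0.0652, 104.4, 57.7, -42.6)
0.68 [493. 138.] (0.6063, 0.0605, 83.0, 48.4, -5.5)
0.68 [141. 282.] (0.351, -0.0284, 69.2, 55.3, 17.1)
t 39.175 tcp [0.4528 0.0112 0.14  ] ytool -5.7 j6 -0.12 w 0.0855 -> off [-0.011 -0.055  0.69 ] twist -0.003
```

```bash
python3 -m creep '{"offset":[[0.017,-0.03,0.2],[0.017,-0.03,0.45],[0.017,-0.03,0.6],[0.017,-0.03,0.688],[0.017,-0.03,0.688],[0.017,-0.03,0.688]],"twist":[0,0,0,0,0,0]}' 1
python3 -m creep '{"offset":[[0,0,0],[0,0,0],[0,0,0],[0,0,0],[0,0,0]],"twist":[0,0,0,0,0]}' 0 70
python3 -m creep '{"offset":[[0,0,-0.1],[0,0,-0.3],[0,0,-0.6],[0,0,-0.9],[0,0,-0.9],[0,0,-0.9]],"twist":[0,0,0,0,0,0]}'
python3 - <<'E'
from h import *
s=state();im=snapshot('wrist');z=s['ee_pos'][2]-.002
circles('wrist',s['ee_pos'][:2],z+.024,.03,half=.06,im=im,n=2);circles('wrist',s['ee_pos'][:2],z+.024,.014,half=.04,im=im,n=2)
go([.508,-.3088,.18],-5.6)
E
```

```text
time_s: 39.92
ee_pos: [0.4469, 0.0158, 0.0023]
orientation: [2.327, 2.108, 0.002]
wrist_force: [-0.3, 0.7, -1.0]
grip_width: 0.0851
finger_force: 0.0
time_s: 40.55
ee_pos: [0.4467, 0.016, 0.0032]
orientation: [2.327, 2.107, 0.003]
wrist_force: [-0.8, -0.4, 11.1]
grip_width: 0.0572
finger_force: 72.3
time_s: 41.3
ee_pos: [0.4453, 0.0164, 0.1815]
orientation: [-2.328, -2.109, 0.0]
wrist_force: [-0.5, 0.6, -0.9]
grip_width: 0.0572
finger_force: 75.8
wrist circle [0.4455 0.0176 0.0284]
wrist circle [0.446  0.0171 0.0136]
wrist circle [0.4465 0.0306 0.0128]
t 41.35 tcp [0.4448 0.0164 0.1807] ytool -5.6 j6 -0.12 w 0.0572 -> off [-1.587  0.475  0.002] twist -0.001
```

```bash
python3 -m creep '{"offset":[[-0.3,0.1,0],[-0.6,0.2,0],[-0.8,0.24,0],[-0.8,0.24,0],[-0.8,0.24,0]],"twist":[0,0,0,0,0]}'
python3 -m creep '{"offset":[[-0.3,0.1,0],[-0.6,0.2,0],[-0.8,0.237,0],[-0.8,0.237,0],[-0.8,0.237,0],[-0.8,0.237,0]],"twist":[0,0,0,0,0,0]}'
python3 - <<'E'
from h import *
s=state();im=snapshot('wrist');z=s['ee_pos'][2]-.002;p=s['ee_pos'][:2]
circles('wrist',p,z+.024,.03,half=.06,im=im,n=2);circles('wrist',p,z+.024,.014,half=.04,im=im,n=2)
print('seat');circles('wrist',[.508,-.309],.045,.05,im=im,p2=12)
go([.508,-.311,.12],-5.6)
E
```

```text
time_s: 41.98
ee_pos: [0.4764, -0.1467, 0.1796]
orientation: [-2.325, -2.105, 0.002]
wrist_force: [0.2, -0.7, -1.3]
grip_width: 0.0573
finger_force: 75.7
time_s: 42.72
ee_pos: [0.5091, -0.3092, 0.181]
orientation: [-2.324, -2.11, 0.0]
wrist_force: [-0.1, -0.0, -1.6]
grip_width: 0.0571
finger_force: 75.7
wrist circle [ 0.5099 -0.3104  0.0283]
wrist circle [ 0.5104 -0.3099  0.0141]
wrist circle [ 0.5114 -0.2964  0.0127]
seat
wrist circle [ 0.5087 -0.3098  0.049 ]
t 42.775 tcp [ 0.5093 -0.3096  0.1813] ytool -5.5 j6 -0.64 w 0.0572 -> off [-0.008 -0.006  0.307] twist 0.002
```

```bash
python3 -m creep '{"offset":[[0,-0.006,0.2],[0,-0.006,0.3],[0,-0.006,0.34],[0,-0.006,0.37],[0,-0.006,0.4],[0,-0.006,0.4]],"twist":[0,0,0,0,0,0]}'
python3 -m creep '{"offset":[[0,0,0.03],[0,0,0.035],[0,0,0.035]],"twist":[0,0,0]}'
```

```text
time_s: 43.52
ee_pos: [0.5084, -0.3115, 0.1016]
orientation: [2.328, 2.109, 0.0]
wrist_force: [-0.8, 0.7, -1.7]
grip_width: 0.0572
finger_force: 75.7
time_s: 43.9
ee_pos: [0.5083, -0.3115, 0.0944]
orientation: [-2.328, -2.109, -0.0]
wrist_force: [-0.4, 1.4, -1.8]
grip_width: 0.0569
finger_force: 75.7
```

```bash
python3 -m creep '{"offset":[[0,0,0.05],[0,0,0.09],[0,0,0.108],[0,0,0.108]],"twist":[0,0,0,0]}'
python3 -m creep '{"offset":[[0,0,0],[0,0,0],[0,0,0],[0,0,0]],"twist":[0,0,0,0]}' 1
python3 -m creep '{"offset":[[0,0,-0.15],[0,0,-0.4],[0,0,-0.7],[0,0,-0.95],[0,0,-0.95],[0,0,-0.95]],"twist":[0,0,0,0,0,0]}'
python3 - <<'E'
from h import *
im=snapshot('wrist');cv2.imwrite('pics/w15.png',im)
for z in (.069,.093): print('ring',z);circles('wrist',[.508,-.309],z,.03,im=im)
snapshot('top');look('top',['spacer0','collar'],[0,.069]);snapshot('scene');look('scene',['spacer0','collar'],[0,.069])
go([.583,.2,.24])
E
```

```text
time_s: 44.4
ee_pos: [0.5082, -0.3114, 0.0725]
orientation: [-2.328, -2.109, 0.0]
wrist_force: [-0.0, 1.1, -1.5]
grip_width: 0.0573
finger_force: 75.6
time_s: 44.9
ee_pos: [0.5085, -0.3118, 0.0731]
orientation: [2.328, 2.109, 0.0]
wrist_force: [0.1, -1.2, 0.1]
grip_width: 0.0856
finger_force: 0.0
time_s: 45.65
ee_pos: [0.5078, -0.3111, 0.2625]
orientation: [-2.327, -2.109, 0.0]
wrist_force: [0.3, 0.6, 0.1]
grip_width: 0.0854
finger_force: 0.0
ring 0.069
wrist circle [ 0.5068 -0.3173  0.0312]
wrist circle [ 0.5068 -0.3112  0.0312]
ring 0.093
wrist circle [ 0.5077 -0.3112  0.0294]
spacer0 top 0.7 [391 225] [ 0.5097 -0.3217] [ 0.503  -0.3038]
spacer0 top 0.55 [393 225] [ 0.51   -0.3263] [ 0.5033 -0.3081]
spacer0 top 0.41 [302 196] [ 0.5928 -0.0667] [ 0.5812 -0.0638]
collar top 0.62 [185 195] [0.592  0.2715] [0.5804 0.2547]
collar top 0.43 [252 131] [0.7851 0.0826] [0.7622 0.0768]
spacer0 scene 0.78 [172 186] [ 0.4344 -0.3495] [ 0.5025 -0.3206]
spacer0 scene 0.62 [177 192] [ 0.4551 -0.3307] [ 0.5216 -0.3033]
collar scene 0.57 [398 238] [0.581 0.274] [0.6374 0.2534]
t 46.0 tcp [ 0.508  -0.3113  0.2618] ytool -5.6 j6 -0.64 w 0.0856 -> off [2.581 0.121 0.112] twist 0
```

```bash
python3 -m creep '{"offset":[[0.3,0,0],[0.6,0,0],[0.9,0,0],[0.95,0.04,0],[0.95,0.04,0]],"twist":[0,0,0,0,0]}'
python3 -m creep '{"offset":[[0.3,0,0],[0.6,0,0],[0.9,0,0],[0.95,0.04,0],[0.95,0.04,0]],"twist":[0,0,0,0,0]}'
python3 -m creep '{"offset":[[0.3,0,0],[0.6,0,0],[0.8,0,0.2],[0.9,0.04,0.4],[0.9,0.04,0.4],[0.9,0.04,0.4]],"twist":[0,0,0,0,0,0]}'
python3 - <<'E'
from h import *
im=snapshot('wrist');cv2.imwrite('pics/w16.png',im);look('wrist','collar',[0])
c=[.586,.271]
print('flange');circles('wrist',c,.008,.03,half=.06,im=im);print('hub');circles('wrist',c,.038,.022,half=.05,im=im);print('bore');circles('wrist',c,.038,.014,half=.04,im=im)
go([.586,.271,.10],-5.6)
E
```

```text
time_s: 46.62
ee_pos: [0.5358, -0.1231, 0.2629]
orientation: [2.325, 2.111, -0.0]
wrist_force: [0.1, -0.8, 0.8]
grip_width: 0.0853
finger_force: 0.0
time_s: 47.25
ee_pos: [0.5628, 0.0638, 0.2627]
orientation: [2.327, 2.108, -0.0]
wrist_force: [-0.6, -0.4, -0.8]
grip_width: 0.0853
finger_force: 0.0
time_s: 48.0
ee_pos: [0.5885, 0.2411, 0.1836]
orientation: [2.33, 2.106, 0.0]
wrist_force: [0.1, 0.8, 0.8]
grip_width: 0.0851
finger_force: 0.0
collar wrist 0.84 [275 165] [0.5936 0.2707]
flange
wrist circle [0.5908 0.2712 0.0301]
hub
wrist circle [0.5908 0.2718 0.0232]
bore
wrist circle [0.5917 0.2707 0.014 ]
wrist circle [0.5922 0.2768 0.013 ]
t 48.1 tcp [0.5888 0.2416 0.1849] ytool -5.8 j6 0.32 w 0.0852 -> off [ 0.144 -0.03   0.424] twist -0.004
```

```bash
python3 -m creep '{"offset":[[0.148,-0.005,0.2],[0.148,-0.005,0.5],[0.148,-0.005,0.7],[0.148,-0.005,0.82],[0.148,-0.005,0.875],[0.148,-0.005,0.875],[0.148,-0.005,0.875]],"twist":[0,0,0,0,0,0,0]}' 1
python3 -m creep '{"offset":[[0,0,0],[0,0,0],[0,0,0],[0,0,0],[0,0,0],[0,0,0]],"twist":[0,0,0,0,0,0]}' 0 70
python3 -m creep '{"offset":[[0,0,-0.1],[0,0,-0.3],[0,0,-0.6],[0,0,-0.9],[0,0,-0.9],[0,0,-0.9]],"twist":[0,0,0,0,0,0]}'
python3 - <<'E'
from h import *
s=state();im=snapshot('wrist');p=s['ee_pos'];z=p[2]-.0098+.038
circles('wrist',p[:2],z,.022,half=.06,im=im,n=2);circles('wrist',p[:2],z,.014,half=.04,im=im,n=2)
go([.508,-.31,.2],-5.6)
E
```

```text
time_s: 48.98
ee_pos: [0.5906, 0.273, 0.0097]
orientation: [2.327, 2.108, 0.005]
wrist_force: [0.3, 0.5, 0.1]
grip_width: 0.0856
finger_force: 0.0
time_s: 49.72
ee_pos: [0.5899, 0.2732, 0.0091]
orientation: [2.327, 2.109, 0.002]
wrist_force: [0.1, 1.0, 6.0]
grip_width: 0.0422
finger_force: 70.7
time_s: 50.48
ee_pos: [0.5882, 0.2726, 0.1878]
orientation: [-2.328, -2.109, 0.002]
wrist_force: [-0.8, -0.2, -1.3]
grip_width: 0.0424
finger_force: 71.4
wrist circle [0.5884 0.2709 0.021 ]
wrist circle [0.5899 0.2889 0.0232]
wrist circle [0.5884 0.2709 0.0141]
t 50.525 tcp [0.5875 0.2725 0.1865] ytool -5.6 j6 0.36 w 0.0421 -> off [-2.937 -0.11  -0.063] twist -0.001
```

```bash
python3 -m creep '{"offset":[[-0.3,0,0],[-0.6,0,0],[-0.9,-0.03,0],[-0.98,-0.037,0],[-0.98,-0.037,0]],"twist":[0,0,0,0,0]}'
python3 -m creep '{"offset":[[-0.3,0,0],[-0.6,0,0],[-0.9,-0.03,0],[-0.98,-0.037,0],[-0.98,-0.037,0]],"twist":[0,0,0,0,0]}'
python3 -m creep '{"offset":[[-0.3,0,0],[-0.6,0,0],[-0.9,-0.03,0],[-0.975,-0.037,0],[-0.975,-0.037,0],[-0.975,-0.037,0]],"twist":[0,0,0,0,0,0]}'
python3 - <<'E'
from h import *
s=state();im=snapshot('wrist');cv2.imwrite('pics/w17.png',im);p=s['ee_pos'];z=p[2]-.0095+.038
circles('wrist',p[:2],z,.022,half=.06,im=im,n=2);circles('wrist',p[:2],z,.014,half=.04,im=im,n=2)
print('seat');circles('wrist',[.508,-.309],.045,.05,im=im,p2=12)
print('top ring');circles('wrist',[.508,-.309],.093,.03,im=im,p2=12)
go([.508,-.31,.1025],-5.6)
E
```

```text
time_s: 51.15
ee_pos: [0.5617, 0.0779, 0.1864]
orientation: [-2.329, -2.104, 0.003]
wrist_force: [-0.4, 1.8, -2.9]
grip_width: 0.0423
finger_force: 71.5
time_s: 51.78
ee_pos: [0.5363, -0.1151, 0.1874]
orientation: [-2.328, -2.108, -0.001]
wrist_force: [-0.5, -0.2, -1.7]
grip_width: 0.0425
finger_force: 71.5
time_s: 52.52
ee_pos: [0.5099, -0.3061, 0.1876]
orientation: [-2.324, -2.111, -0.001]
wrist_force: [0.0, 0.0, -2.2]
grip_width: 0.0426
finger_force: 71.5
wrist circle [ 0.5106 -0.3078  0.0214]
wrist circle [ 0.5116 -0.2913  0.0227]
wrist circle [ 0.5096 -0.3088  0.0136]
seat
wrist circle [ 0.5082 -0.3098  0.049 ]
wrist circle [ 0.5047 -0.3042  0.049 ]
wrist circle [ 0.5198 -0.3312  0.049 ]
top ring
wrist circle [ 0.5087 -0.3132  0.0296]
wrist circle [ 0.5087 -0.3082  0.0296]
wrist circle [ 0.5022 -0.3953  0.029 ]
t 52.575 tcp [ 0.5098 -0.3062  0.1877] ytool -5.5 j6 -0.63 w 0.0426 -> off [-0.02  -0.007  0.426] twist 0.003
```

```bash
python3 -m creep '{"offset":[[-0.014,-0.005,0.1],[-0.014,-0.005,0.2],[-0.014,-0.005,0.3],[-0.014,-0.005,0.34],[-0.014,-0.005,0.36],[-0.014,-0.005,0.38],[-0.014,-0.005,0.38]],"twist":[0,0,0,0,0,0,0]}'
python3 -m creep '{"offset":[[0,0,0.015],[0,0,0.03],[0,0,0.03]],"twist":[0,0,0]}'
```

```text
time_s: 53.45
ee_pos: [0.5082, -0.311, 0.1122]
orientation: [-2.328, -2.109, -0.001]
wrist_force: [0.0, 2.8, -2.0]
grip_width: 0.0427
finger_force: 71.6
time_s: 53.82
ee_pos: [0.5077, -0.3105, 0.1054]
orientation: [-2.327, -2.107, -0.001]
wrist_force: [-0.8, 5.1, -1.2]
grip_width: 0.0425
finger_force: 71.7
```

```bash
python3 -m creep '{"offset":[[0.007,0,0],[0.007,0,0.01],[0.007,0,0.015],[0.007,0,0.015]],"twist":[0,0,0,0]}'
```

```text
time_s: 54.32
ee_pos: [0.5082, -0.3103, 0.1028]
orientation: [-2.328, -2.109, -0.0]
wrist_force: [-0.7, 3.4, -1.2]
grip_width: 0.0427
finger_force: 71.6
```

```bash
python3 -m creep '{"offset":[[0.005,0,0.005],[0.005,0,0.008],[0.005,0,0.008]],"twist":[0,0,0]}'
python3 -m creep '{"offset":[[0,0,0],[0,0,0],[0,0,0],[0,0,0]],"twist":[0,0,0,0]}' 1
python3 -m creep '{"offset":[[0,0,-0.15],[0,0,-0.4],[0,0,-0.7],[0,0,-0.7],[0,0,-0.7]],"twist":[0,0,0,0,0]}'
python3 - <<'E'
from h import *
im=snapshot('wrist');cv2.imwrite('pics/w18.png',im);look('wrist','collar',[.093])
print('flange .101');circles('wrist',[.508,-.31],.101,.03,half=.07,im=im);print('hub .131');circles('wrist',[.508,-.31],.131,.022,half=.05,im=im)
snapshot('top');look('top',['collar','spacer0'],[.093]);look('top',['jug','flask','can','jar','wrench','driver'],[0],.5)
for cam in ['top']:
    for n in ('spacer0','relay0'):
        for d in cut_out(n,cam): print(n,round(d['p'],2),np.round(d['uv']),d['mask'].sum())
snapshot('scene');look('scene',['collar'],[.093])
for d in cut_out('cover','top')[:1]: print(round(d['p'],2),quad('top',d['mask'],.021))
print(state()['time_s'],state()['ee_pos'])
E
```

```text
time_s: 54.7
ee_pos: [0.5085, -0.3101, 0.1021]
orientation: [2.327, 2.109, -0.001]
wrist_force: [-2.7, 1.8, 4.6]
grip_width: 0.0425
finger_force: 72.1
time_s: 55.2
ee_pos: [0.5085, -0.3095, 0.1012]
orientation: [2.328, 2.109, 0.0]
wrist_force: [0.6, 0.2, -0.3]
grip_width: 0.0852
finger_force: 0.0
time_s: 55.82
ee_pos: [0.508, -0.309, 0.2411]
orientation: [-2.328, -2.109, 0.0]
wrist_force: [0.7, -0.2, 0.7]
grip_width: 0.085
finger_force: 0.0
collar wrist 0.75 [277 206] [ 0.51   -0.3105]
flange .101
wrist circle [ 0.5082 -0.3112  0.0295]
wrist circle [ 0.5062 -0.3052  0.029 ]
hub .131
wrist circle [ 0.5078 -0.3108  0.0209]
wrist circle [ 0.5118 -0.2917  0.021 ]
wrist circle [ 0.5078 -0.3048  0.021 ]
collar top 0.69 [396 224] [ 0.5042 -0.3106]
collar top 0.66 [280 191] [ 0.5887 -0.0023]
spacer0 top 0.6 [392 224] [ 0.5044 -0.3003]
jug top 0.79 [252 134] [0.7768 0.0821]
flask top 0.66 [360 154] [ 0.7188 -0.2348]
flask top 0.58 [306 193] [ 0.5996 -0.078 ]
can top 0.96 [208 143] [0.7484 0.2101]
wrench top 0.72 [303 193] [ 0.6013 -0.0684]
wrench top 0.56 [416 164] [ 0.691 -0.399]
driver top 0.73 [144 158] [0.7003 0.398 ]
driver top 0.63 [359 156] [ 0.7106 -0.2308]
spacer0 0.6 [279. 194.] 2333
spacer0 0.57 [386. 230.] 2
spacer0 0.54 [383. 228.] 41
relay0 0.85 [256. 186.] 348
relay0 0.67 [239. 284.] 195
relay0 0.65 [305. 193.] 331
collar scene 0.83 [173 178] [ 0.4988 -0.3136]
0.77 (0.3739, 0.3387, 231.9, 126.0, -85.4)
56.625 [ 0.50837095 -0.30937714  0.24136502]
```

```bash
python3 -c "
from bench import *
print(finish_job())"
```

```text
the job is handed in; nothing more can be done
None
```

The job is handed in, and `finish_job()` gave no verdict: the cover is flat in the basket, both black relays are fully home in the box, and both spacers with the collar flange-down on top are on the shaft; my last detection pass did not pick up the jar, and the other bystanders read as unmoved.

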